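Seat the drip tower's porcelain chamber and cap it

ROBOT

A 6-joint arm with a two-finger parallel gripper is mounted at the origin on a cart in front of the work surface, level with it; the furniture and walls round the work are solid. World frame = base frame: x ahead of the robot, y to its left, z up, the work surface at z = 0. Lengths are in m, angles in rad, forces in N, time in s.
With the tool pointing down it reaches from about 0.25 to 0.85 m from the base axis. Payload 12.5 kg.
Tool frame: the origin (TCP) lies at the very end of the fingers, on their centre line; the grasp point (between the pads) lies 19 mm behind it; z points along the fingers, y is the line along which they close (so a half turn about z gives the same grasp; the last joint's range is limited). The gripper opens to 93 mm and grips with 3 to 60 N. Pads are 15 mm wide; open, the fingers measure 128 mm over their backs; the gripper's body (75 mm by 188 mm) begins 65 mm behind the grasp point.
Start: joints at [-1.238, 0.351, 1.652, -0, 1.139, -0.085], TCP at [0.223, -0.503, 0.19] pointing down, gripper open.
Joint ranges: [-2.75, 2.75], [-0.79, 2.1], [0.01, 2.65], [-1.57, 4.71], [0.07, 3.14], [-2.87, 2.87]. Speed limits (rad/s): [2.22, 2.22, 2.79, 3.14, 3.14, 3.14].

INTERFACE

Orientations are given as a unit quaternion [w, x, y, z].
In Python, from plant import status, eyes, order gives the robot as it stands.
- The arm moves only by the tool servo_tool, never from a script. Its argument "deltas" is a list of rows, each an object of numbers: "tx", "ty", "tz": the shift along the tool's x, y, z in m; "roll": the turn about the tool's z in degrees; "gripper": the closure, from -1 (fully open) to 1 (shut). A call has 1 to 8 rows; each row is the pose to reach, as a shift and turn from the pose commanded when the call began, along the tool's axes at that moment; what a row does not reach only later rows make up. A row lasts 1/12 s, in which the tool goes at most 41.7 mm and 7.16 degrees, less where a joint would pass 70% of its speed; a pose out of reach is approached as far as the arm can. A call with a gripper value outside its range is refused whole. The fingers move at their own pace and stop on an object; "squeeze" is the grip in N (left out, the last holds). Time passes only in rows, so rows that repeat a pose let the fingers close. It gives the time, the measured TCP pose, the force, the opening and the grip force at its end, in the units of the state.
- status.read_state(): the state, without advancing time (a new reading comes with each control period).
- eyes.camera(name): name is "scene" or "top" or "wrist"; returns the picture (400x640x3 uint8, blue, green, red); there is no depth.
- eyes.calibration(name): a dict with "fx", "fy", "cx", "cy" (pixels), "dist" ([k1, k2, p1, p2, k3] as OpenCV has them; the pictures are not rectified), "rvec" (rotation vector, rad) and "tvec" (3), from world to camera coordinates, as OpenCV has them. Camera axes: x right, y down, z forward; pixel columns grow to the right and rows downward; lengths in m; the calibration is good to about 2 mm. A picture is of the moment at which its call begins: read the wrist's pose just before it. calibration takes no time and is no camera call; for the wrist camera it gives the pose at the moment of the call.
- order.hand_in(): hands the job in; it is judged then, once.
The state is a dict: "clock": time; "joints": joint angles; "joint_velocities": joint speeds; "joint_torque": joint torques, N m; "position": TCP position; "ee_rot": TCP orientation; "wrist_force": force on the tool from outside, world axes, zero at the start; "wrist_torque": the same for the moment, N m; "width": opening from 0.0 (shut) to 1.0 (fully open); "grasp_force": force on a finger pad.
Only numpy, scipy, OpenCV 4.12 (cv2) and the standard library are available. Lean on these libraries where they do the work, as an engineer would, in place of code of your own. Each camera call takes 0.05 s, during which the arm holds its last target. There are 200 camera calls.

TASK

Get the drip-coffee tower ready: lower the porcelain chamber, coned end down, through the tower's three rings until the smallest one stops it and carries it upright, and let it go there. Go gently and feel for the rings: their bracket is only clamped by eye, and the porcelain must not be forced or dropped. Then set the lid on the chamber, its plug inside the mouth, and leave the glass under the rings, the can and the teaspoon where they are.

Things in the scene. Friction and masses are not known exactly. Their poses are not given: they have to be found in the camera images.
- tower: drip-coffee tower, fixed: dark wooden foot 190 x 140 x 16 mm, steel post 12 mm thick rising to z = 224 mm. Origin: on the table, under the nominal axis of the rings; z up; the post stands 85 mm from the origin along this body's +x. A bracket on the post carries three level coaxial rings of round 6 mm steel wire, one above the other 30 mm apart
- nominal_top (a point): where the centre of the top ring would be with the bracket set true (in the plane of the wire centres, z = 191 mm); fixed to the tower. Bores: 70 mm (top), 50 mm (middle), 38 mm (lowest). The bracket itself is not measured: it may be up to 10 mm higher or lower and swung about the post, so that the axis of all three rings lies up to 12 mm to either side, along the tower's y (x: under 1 mm)
- nominal_low (a point): where the centre of the lowest ring would be with the bracket set true (z = 131 mm), 60 mm under nominal_top; fixed to the tower, off by the same unknown amounts. The bracket is clamped tight and the wire rings do not give: more than 12 N between tower and chamber counts as forcing it
- chamber: white porcelain brewing chamber, 0.18 to 0.31 kg, standing upright at the left or right front (the lid at the other side): a tube 44 mm across, 135 mm tall, its lowest 19 mm a cone that narrows (30 degrees to the axis) to a flat 22 mm across. Origin: centre of the underside; z to the mouth. It passes the two upper rings; seated in the 38 mm ring its underside is 13 mm below that ring's wire centre
- chamber_top (a point): centre of the rim plane of the chamber's open mouth (36 mm inner diameter), 135 mm above its origin. Grip the tube about 25 mm below this, which keeps the fingers above the top ring when it is seated
- lid: the chamber's lid: white porcelain disc of 49 mm diameter with a plug below (31 mm diameter, 8 mm long, edge chamfered) and a cylindrical wooden knob on top (18 mm diameter, from 14.5 to 34 mm above the origin). Origin: centre of the plug's underside, on which it stands on the table; z up. The disc spans 8 to 14.5 mm above the origin. Weight 70 g
- lid_seat (a point): centre of the underside of the lid's disc, 8 mm above the lid's origin; it coincides with chamber_top when the lid is on
- glass: drinking glass, 76 mm wide, 89 mm tall, standing on the tower's foot under the rings; origin at the centre of its underside
- can_1: drinks can, 66 mm wide, 115 mm tall, right of the tower; leave alone. Origin at the centre of its underside
- teaspoon: steel teaspoon, 132 mm long, lying in front of the tower; leave alone. Origin at its middle
Not all that is in view belongs to the job. What is shaped like the chamber but blue or orange is not meant.

How it is judged:
By the outcome, as a careful person would: the job done as asked, in the order asked, and still so for the second after the job is handed in, with the robot touching nothing.
It also fails if it takes over 67 s, if anything falls off the work surface, if the arm or the gripper's body presses on something with over 40 N, if the wrist force passes 120 N, or if a joint passes its speed limit or range.

## Working session

There is one attempt and no reset: what is moved stays moved. The work goes in short steps, Python scripts to look and compute and a tool call to move; the robot and the scene stay as the last step left them, time stands still between calls to the robot, and variables do not carry over. Pictures are saved under pics/ and viewed, at most 10 in all, crops included, and the job is handed in when it is done.

Besides the shell and the picture viewer there is one more tool, called as name(argument=value, ...), one argument or row to a line, values as JSON. servo_tool: Moves the arm, as the interface text tells. Its arguments: {"type":"object","properties":{"deltas":{"type":"array"},"squeeze":{"type":"number"}},"required":["deltas"]}

```bash
mkdir -p pics; ls; python3 - <<'E'
from plant import status, eyes
import cv2
s=status.read_state();print(s)
for n in("scene","top"):
    cv2.imwrite(f"pics/{n}0.png",eyes.camera(n)); c=eyes.calibration(n);print(c)
E
```

```text
pics
{'clock': 0.0, 'joints': array([-1.23764149e+00,  3.51228196e-01,  1.65240230e+00, -5.82875639e-07,
        1.13909176e+00, -8.46090593e-02]), 'joint_velocities': array([-0.00174442,  0.00083959, -0.00026332,  0.00027403,  0.00031423,
        0.0013441 ]), 'joint_torque': array([ 5.94169760e-04, -4.97329330e+01, -2.85256094e+01,  6.99783443e-02,
        2.57843634e-02, -1.15988541e-04]), 'position': array([ 0.22304389, -0.50234554,  0.18961413]), 'ee_rot': array([-5.60411641e-04,  9.78263191e-01,  2.07366365e-01, -7.02714099e-05]), 'wrist_force': array([0.32849474, 0.95762408, 0.47767329]), 'wrist_torque': array([-0.03498736,  0.00897532,  0.06922297]), 'grasp_force': 0.0, 'width': 1.002058648796826}
{'fx': 434.7223460477078, 'fy': 434.7223460477078, 'cx': 316.3016371040981, 'cy': 191.6028599255393, 'dist': array([-0.04746715,  0.        ,  0.        ,  0.        ,  0.        ]), 'rvec': array([ 1.82053148, -0.96120093,  0.61760807]), 'tvec': array([-0.30099846,  0.31469508,  0.65095104])}
{'fx': 453.0753679127957, 'fy': 453.0753679127957, 'cx': 318.2701450303499, 'cy': 204.0942343052426, 'dist': array([0.04291268, 0.        , 0.        , 0.        , 0.        ]), 'rvec': array([ 2.1655869 , -2.17553909,  0.09367494]), 'tvec': array([-0.01074088,  0.54877757,  1.12177535])}
```

View pics/scene0.png

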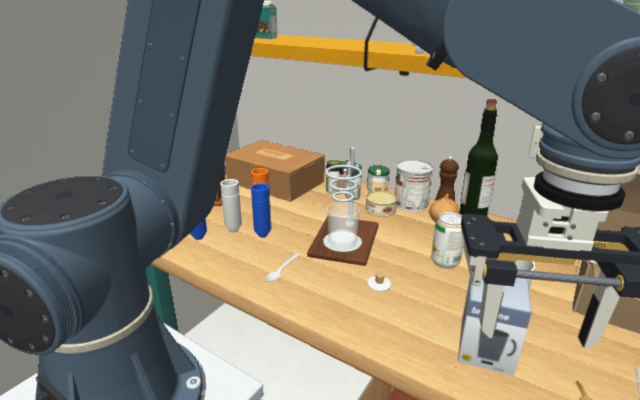

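View pics/top0.png

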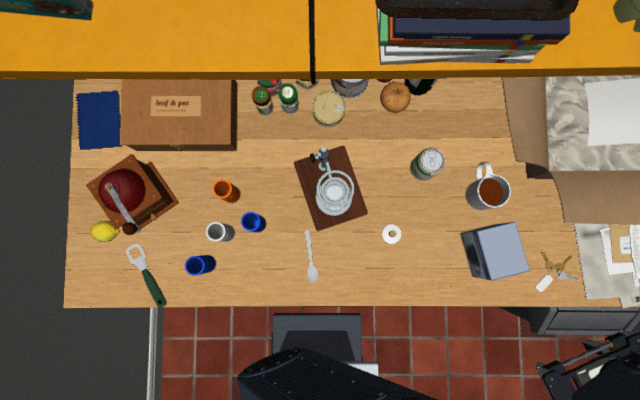

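The scene shows the white chamber at scene (231,205) and top (218,231). The lookalikes at top (251,222) and (200,265) are blue, and the one at (224,190) is orange, so only the white one fits. The lid is at top (392,234), the tower at top (335,190), the can at (430,163) and the spoon at (311,258). I'll enlarge to confirm and measure.

```bash
python3 - <<'E'
import cv2,numpy as np
t=cv2.imread("pics/top0.png");s=cv2.imread("pics/scene0.png")
r=lambda im,x,y,w,h,k:cv2.resize(im[y:y+h,x:x+w],None,fx=k,fy=k,interpolation=cv2.INTER_CUBIC)
# top: chamber group (180..280,175..285) at 4x=400x..., tower (290..370,140..230)
a=r(t,190,175,80,75,5);b=r(t,290,142,80,90,5)
c=r(t,372,215,40,40,5)
A=np.zeros((575,800,3),np.uint8);A[:375,:400]=a;A[:450,400:]=b;A[375:575,:200]=c
cv2.imwrite("pics/c1.png",A)
B=np.zeros((600,800,3),np.uint8)
B[:,:400]=r(s,305,142,80,120,5);B[:350,400:]=r(s,205,170,80,70,5);B[350:550,400:600]=r(s,360,262,40,40,5)
cv2.imwrite("pics/c2.png",B)
E
```

```text
(no output)
```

View pics/c1.png

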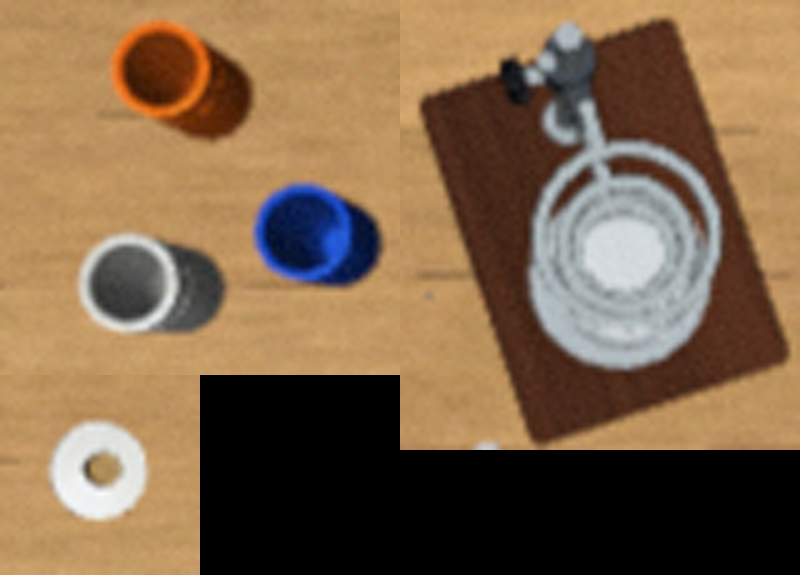

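View pics/c2.png

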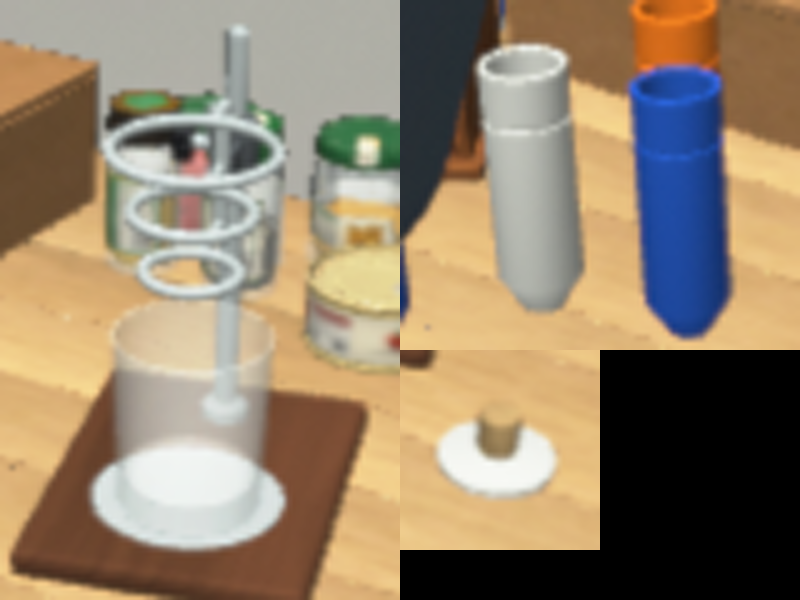

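The crop confirms the white tube at top (215.4,231.2) as the chamber. The rings are visible in both views. I'll triangulate.

```bash
cat > h.py <<'E'
import cv2,numpy as np
from plant import status,eyes
from scipy.optimize import least_squares
from scipy.spatial.transform import Rotation as R
def proj(P,c): return cv2.projectPoints(np.float64(P).reshape(-1,1,3),c["rvec"],c["tvec"],np.array([[c["fx"],0,c["cx"]],[0,c["fy"],c["cy"]],[0,0,1]]),c["dist"])[0][:,0]
def tri(obs,x0=(.5,0,.1)): # obs: (calib,uv,dz) -> base point
    f=lambda x:np.concatenate([(proj(x+np.array([0,0,d]),c)-uv).ravel() for c,uv,d in obs])
    r=least_squares(f,x0,x_scale=.01); return r.x,r.fun
def onz(c,uv,z):
    return least_squares(lambda q:(proj([q[0],q[1],z],c)-uv).ravel(),[.5,0]).x
def togo(target,s=None):
    "tool-axis shift from measured TCP to target"
    s=s or status.read_state(); q=s["ee_rot"]
    return R.from_quat([q[1],q[2],q[3],q[0]]).inv().apply(np.array(target)-s["position"])
E
python3 - <<'E'
from h import *
T=eyes.calibration("top");S=eyes.calibration("scene")
print("chamber",tri([(T,(215.4,231.2),0),(S,(229.4,183),0)]), onz(T,(215.4,231.2),.135),onz(S,(229.4,183),.135))
print("lid",onz(T,(391.4,233.6),.0145),onz(S,(379.1,283),.0145),"knob",onz(T,(392.2,233.5),.034),onz(S,(379.6,273.8),.034))
r=tri([(T,(335.3,188.7),0),(S,(343.7,172.1),0),(S,(343.5,183.5),-.03),(S,(343,196.5),-.06)]);print("rings",r)
print("post",onz(T,(290+33.9,142+6.9),.224),onz(T,(290+33,142+24),.016), onz(S,(305+47.5,142+5.8),.224),onz(S,(305+45,142+81),.018))
co=np.array([onz(T,(290+a/5,142+b/5),.016) for a,b in[(22,100),(272,18),(388,355),(138,445)]])
print(co,co.mean(0)); d=co[0]+co[1]-co[2]-co[3]; print("yaw+x",np.degrees(np.arctan2(d[1],d[0])))
print("glass",onz(S,(305+192/5,142+340/5),.105))
s=status.read_state();q=s["ee_rot"];print(R.from_quat([q[1],q[2],q[3],q[0]]).as_matrix().round(3))
E
```

```text
chamber (array([0.47812619, 0.22116886, 0.13026707]), array([ 0.11453512, -0.1052777 , -0.1685916 , -0.01229613])) [0.47772445 0.22032088] [0.47070387 0.2127483 ]
lid [ 0.47371647 -0.19825237] [ 0.46726838 -0.20236217] knob [ 0.47342466 -0.197243  ] [ 0.47148024 -0.19996089]
rings (array([ 0.5666094 , -0.0517298 ,  0.19318504]), array([ 0.15435666, -0.09902136,  0.00961372, -0.2713266 , -0.16620838,
        0.64052206, -0.03454775, -0.35723578]))
post [ 0.64736724 -0.02696192] [ 0.64796689 -0.0257815 ] [ 0.64176144 -0.02975268] [ 0.64883284 -0.02702111]
[[ 0.6587814   0.04781301]
 [ 0.70090724 -0.08128429]
 [ 0.52622577 -0.13865817]
 [ 0.48101215 -0.01120098]] [ 0.59173164 -0.04583261]
yaw+x 18.274488576499042
glass [ 0.55522084 -0.06066729]
[[ 0.914  0.406 -0.   ]
 [ 0.406 -0.914  0.001]
 [ 0.    -0.001 -1.   ]]
```

```bash
python3 - <<'E'
from h import *
c=eyes.calibration("wrist");s=status.read_state();q=s["ee_rot"];Rt=R.from_quat([q[1],q[2],q[3],q[0]])
Rc=R.from_rotvec(c["rvec"]);p=-Rc.inv().apply(c["tvec"])
print("cam in tool",Rt.inv().apply(p-s["position"]),"axis",Rt.inv().apply(Rc.inv().as_matrix()[:,2]),c["fx"],c["cx"],c["cy"])
print(togo([.50,-.05,.40]))
E
```

```text
cam in tool [ 7.36189451e-02  9.46802646e-05 -1.94519285e-01] axis [-2.66163644e-01 -7.41260429e-04  9.63927573e-01] 356.08185911662395 324.6955301987753 201.10666667305986
[ 0.43666947 -0.30131251 -0.21000171]
```

servo_tool(
  deltas=[
    {"tx": 0.02,"ty": -0.01,"tz": -0.03,"roll": -7,"gripper": -1},
    {"tx": 0.05,"ty": -0.03,"tz": -0.05,"roll": -14},
    {"tx": 0.085,"ty": -0.05,"tz": -0.06,"roll": -21},
    {"tx": 0.12,"ty": -0.07,"tz": -0.07,"roll": -28},
    {"tx": 0.155,"ty": -0.09,"tz": -0.08,"roll": -35},
    {"tx": 0.19,"ty": -0.11,"tz": -0.09,"roll": -42},
    {"tx": 0.225,"ty": -0.13,"tz": -0.1,"roll": -49},
    {"tx": 0.26,"ty": -0.155,"tz": -0.11,"roll": -56},
  ],
)

```text
invalid input at $.deltas[1]: expected keys tx, ty, tz, roll, gripper
```

```bash
python3 -c "
from h import *
s=status.read_state();print(s['clock'],s['position'],togo([.54,-.03,.36]))"
```

```text
0.1 [ 0.22307243 -0.5023689   0.1896582 ] [ 0.48134095 -0.30332144 -0.16999642]
```

servo_tool(
  deltas=[
    {"tx": 0.02,"ty": -0.01,"tz": -0.03,"roll": -7,"gripper": -1},
    {"tx": 0.05,"ty": -0.03,"tz": -0.05,"roll": -14,"gripper": -1},
    {"tx": 0.085,"ty": -0.05,"tz": -0.06,"roll": -21,"gripper": -1},
    {"tx": 0.12,"ty": -0.07,"tz": -0.07,"roll": -28,"gripper": -1},
    {"tx": 0.155,"ty": -0.09,"tz": -0.08,"roll": -35,"gripper": -1},
    {"tx": 0.19,"ty": -0.11,"tz": -0.09,"roll": -42,"gripper": -1},
    {"tx": 0.225,"ty": -0.13,"tz": -0.1,"roll": -49,"gripper": -1},
    {"tx": 0.26,"ty": -0.155,"tz": -0.11,"roll": -56,"gripper": -1},
  ],
)

```text
clock: 0.77
position: [0.3976, -0.2559, 0.3]
ee_rot: [0.0, 0.765, 0.645, 0.0]
wrist_force: [0.8, 0.3, -0.3]
width: 1.0
grasp_force: 0.0
```

```bash
python3 -c "
from h import *
s=status.read_state();print(s['clock'],s['position'],togo([.54,-.03,.36]))"
```

```text
0.7667 [ 0.39756387 -0.2559068   0.29997323] [ 0.2467243   0.10222525 -0.06001886]
```

servo_tool(
  deltas=[
    {"tx": 0.03,"ty": 0.012,"tz": -0.01,"roll": -7,"gripper": -1},
    {"tx": 0.065,"ty": 0.026,"tz": -0.02,"roll": -14,"gripper": -1},
    {"tx": 0.1,"ty": 0.041,"tz": -0.03,"roll": -21,"gripper": -1},
    {"tx": 0.135,"ty": 0.056,"tz": -0.04,"roll": -28,"gripper": -1},
    {"tx": 0.17,"ty": 0.071,"tz": -0.05,"roll": -35,"gripper": -1},
    {"tx": 0.205,"ty": 0.086,"tz": -0.06,"roll": -42,"gripper": -1},
    {"tx": 0.24,"ty": 0.1,"tz": -0.06,"roll": -49,"gripper": -1},
    {"tx": 0.247,"ty": 0.102,"tz": -0.06,"roll": -55,"gripper": -1},
  ],
)

```text
clock: 1.43
position: [0.5421, -0.0282, 0.3593]
ee_rot: [-0.0, 0.379, 0.925, 0.001]
wrist_force: [0.3, -0.4, -0.1]
width: 1.001
grasp_force: 0.0
```

```bash
python3 -c "
from h import *
import pickle
eyes.camera('top')
c=eyes.calibration('wrist');s=status.read_state();im=eyes.camera('wrist')
pickle.dump(c,open('w1.pkl','wb'));cv2.imwrite('pics/w1.png',im)
for z in(.181,.191,.201):print(proj([.5666,-.0525,z],c))
print(s['clock'],s['position'],s['joint_velocities'].round(3),s['joints'],togo([.4765,.22,.20]))"
```

```text
[[325.52366224 206.17040291]]
[[325.54685265 208.79245048]]
[[325.571251   211.55158502]]
1.4833 [ 0.54144046 -0.02899784  0.35887906] [-0.066 -0.026  0.039 -0.013 -0.004  0.2  ] [-1.39734127e-01  2.19940198e-01  1.41648789e+00  6.43526136e-04
  1.50614835e+00 -9.40340979e-01] [0.22197798 0.13283493 0.15900819]
```

View pics/w1.png

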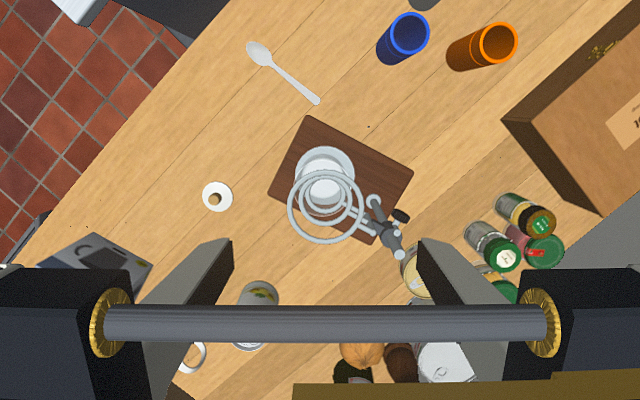

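The wrist view shows the top ring centred near (325,207). I'll enlarge it to read the rings closely.

```bash
python3 -c "
import cv2
im=cv2.imread('pics/w1.png')[140:255,275:425]
cv2.imwrite('pics/c3.png',cv2.resize(im,None,fx=5,fy=5,interpolation=cv2.INTER_CUBIC))"
```

```text
(no output)
```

View pics/c3.png

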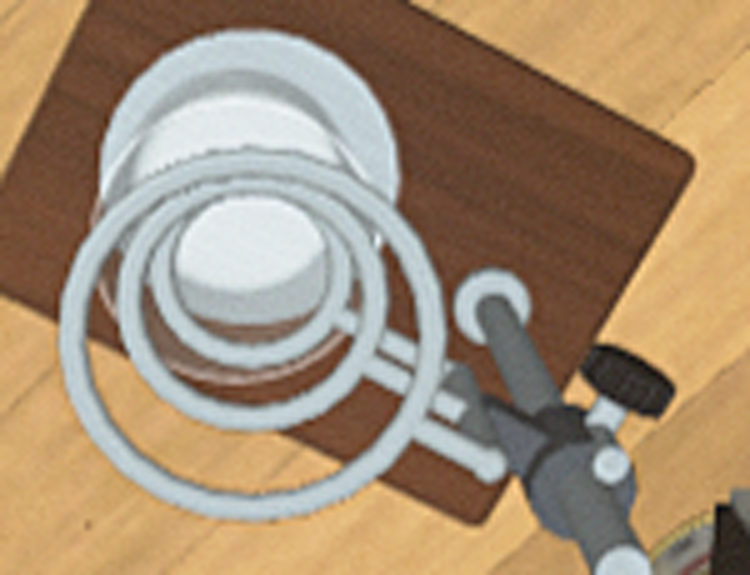

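```bash
python3 - <<'E'
from h import *
import pickle
W=pickle.load(open('w1.pkl','rb'));T=eyes.calibration("top");S=eyes.calibration("scene")
w=[(W,(325.3,206.7),0),(W,(325.5,199.9),-.03),(W,(325.1,193.7),-.06)]
t=[(T,(335.3,188.7),0)]
sb=[(S,(343.7,172.1),0),(S,(343.5,183.5),-.03),(S,(343,196.5),-.06)]
print("w+t",tri(w+t));print("all",tri(w+t+sb))
for z in(.181,.191,.196,.201):
    a=onz(W,(325.3,206.7),z);b=onz(T,(335.3,188.7),z);print(z,a,b,onz(S,(343.7,172.1),z))
    th=np.linspace(0,2*np.pi,180);p=proj(np.c_[a[0]+.041*np.cos(th),a[1]+.041*np.sin(th),0*th+z],W);print(p.max(0)-p.min(0))
# chamber bias of scene camera
d=proj([.4777,.2203,.135],S)-[229.4,183];print("bias px",d)
# lid and post via wrist
print("lid knob",onz(W,(214.5,199),.034),"post",onz(W,(275+492/5,140+308/5),.018), "posttop",onz(W,(275+622/5,140+563/5),.224))
print("teaspoon etc", "glass",onz(W,(275+250/5,140+178/5),.018))
E
```

```text
w+t (array([ 0.56640068, -0.05241627,  0.18511863]), array([ 0.15995201,  0.35517044, -0.09935099, -0.1148001 ,  0.24909207,
       -0.23225354,  0.35562987,  0.46285421]))
all (array([ 0.56506922, -0.05126234,  0.19316436]), array([ 0.08262175,  0.89692599, -0.17235564,  0.24041216,  0.17998423,
       -0.02064371, -0.0563418 ,  0.60902562, -0.52705664, -0.09271762,
       -0.6964305 ,  0.82839256, -0.55843838, -0.16066665]))
0.181 [ 0.56686103 -0.05309325] [ 0.5679482  -0.05177712] [ 0.59105773 -0.03742869]
[75.23796517 72.27383326]
0.191 [ 0.56475714 -0.05107502] [ 0.56667355 -0.05146258] [ 0.569856   -0.04982767]
[77.31367731 74.26870897]
0.196 [ 0.5637052  -0.05006591] [ 0.56603623 -0.05130531] [ 0.55925513 -0.05602716]
[78.39505746 75.3080337 ]
0.201 [ 0.56265326 -0.04905679] [ 0.56539891 -0.05114805] [ 0.54865427 -0.06222666]
[79.50709809 76.37686926]
bias px [[-0.19362061 -1.64031309]]
lid knob [ 0.47185364 -0.19484742] post [ 0.64758322 -0.0263684 ] posttop [ 0.64401301 -0.02456632]
teaspoon etc glass [ 0.56529573 -0.05178966]
```

servo_tool(
  deltas=[
    {"tx": 0.025,"ty": 0.015,"tz": 0.0,"roll": 0,"gripper": -0.4},
    {"tx": 0.06,"ty": 0.036,"tz": 0.01,"roll": 0,"gripper": -0.4},
    {"tx": 0.095,"ty": 0.057,"tz": 0.03,"roll": 0,"gripper": -0.4},
    {"tx": 0.125,"ty": 0.075,"tz": 0.055,"roll": 0,"gripper": -0.4},
    {"tx": 0.155,"ty": 0.093,"tz": 0.08,"roll": 0,"gripper": -0.4},
    {"tx": 0.185,"ty": 0.111,"tz": 0.1,"roll": 0,"gripper": -0.4},
    {"tx": 0.21,"ty": 0.126,"tz": 0.12,"roll": 0,"gripper": -0.4},
    {"tx": 0.222,"ty": 0.133,"tz": 0.13,"roll": 0,"gripper": -0.4},
  ],
)

```text
clock: 2.2
position: [0.4754, 0.2203, 0.2269]
ee_rot: [-0.001, 0.385, 0.923, -0.001]
wrist_force: [0.4, -0.7, -1.2]
width: 0.698
grasp_force: 0.0
```

```bash
python3 -c "
from h import *
import pickle
eyes.camera('top')
c=eyes.calibration('wrist');s=status.read_state();im=eyes.camera('wrist')
pickle.dump(c,open('w2.pkl','wb'));cv2.imwrite('pics/w2.png',im)
print(proj([.4777,.2203,.135],c),s['clock'],s['position'],s['joint_velocities'].round(3),s['width'],togo([.4775,.2205,.093]))"
```

```text
[[327.46939112 198.28803234]] 2.25 [0.47491963 0.22074467 0.22599634] [-0.069 -0.025 -0.037 -0.014  0.061 -0.084] 0.6999405934703369 [-0.00032058  0.00243012  0.1346832 ]
```

View pics/w2.png

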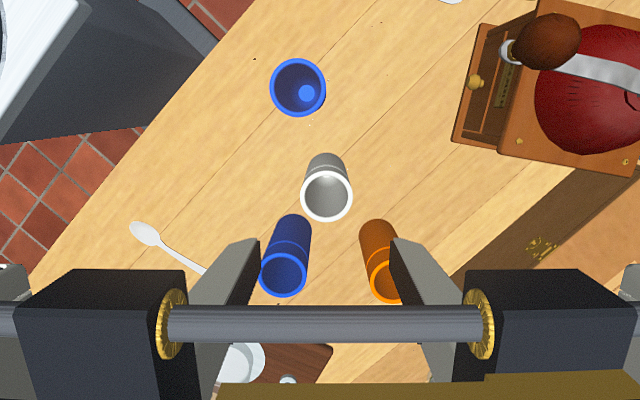

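The wrist view shows the white chamber's mouth centred at (326.5,196.5), with blue at (298,87) and (284,270) and orange at (388,280). The fingers have clear room beside it.

```bash
python3 -c "
from h import *
import pickle
W=pickle.load(open('w2.pkl','rb'))
a=onz(W,(326.5,196.5),.135);print(a);m=(a+[.4777,.2203])/2
print(m,togo([*m,.093]))"
```

```text
[0.47604912 0.22082106]
[0.47687456 0.22056053] [0.00016326 0.0020292  0.13468533]
```

servo_tool(
  deltas=[
    {"tx": 0,"ty": 0.002,"tz": 0.015,"roll": 0,"gripper": -0.4},
    {"tx": 0,"ty": 0.002,"tz": 0.035,"roll": 0,"gripper": -0.4},
    {"tx": 0,"ty": 0.002,"tz": 0.055,"roll": 0,"gripper": -0.4},
    {"tx": 0,"ty": 0.002,"tz": 0.075,"roll": 0,"gripper": -0.4},
    {"tx": 0,"ty": 0.002,"tz": 0.095,"roll": 0,"gripper": -0.4},
    {"tx": 0,"ty": 0.002,"tz": 0.115,"roll": 0,"gripper": -0.4},
    {"tx": 0,"ty": 0.002,"tz": 0.13,"roll": 0,"gripper": -0.4},
    {"tx": 0,"ty": 0.002,"tz": 0.135,"roll": 0,"gripper": -0.4},
  ],
)

```text
clock: 2.97
position: [0.4789, 0.2182, 0.0934]
ee_rot: [-0.001, 0.385, 0.923, -0.001]
wrist_force: [0.1, 0.3, -0.2]
width: 0.699
grasp_force: 0.0
```

servo_tool(
  deltas=[
    {"tx": 0,"ty": 0,"tz": 0,"roll": 0,"gripper": -0.1},
    {"tx": 0,"ty": 0,"tz": 0,"roll": 0,"gripper": 0.02},
    {"tx": 0,"ty": 0,"tz": 0,"roll": 0,"gripper": 0.06},
    {"tx": 0,"ty": 0,"tz": 0,"roll": 0,"gripper": 0.1},
  ],
  squeeze=12,
)

```text
clock: 3.3
position: [0.4797, 0.2202, 0.0957]
ee_rot: [0.001, 0.383, 0.924, 0.001]
wrist_force: [-0.5, -0.4, 1.8]
width: 0.471
grasp_force: 5.8
```

```bash
python3 -c "
from h import *
s=status.read_state();print({k:np.round(v,4) for k,v in s.items()})
print(togo([.4769,.22056,.093]))"
```

```text
{'clock': np.float64(3.3), 'joints': array([ 0.3422,  0.4308,  1.7972, -0.    ,  0.9118, -0.4415]), 'joint_velocities': array([ 0.0026,  0.0015,  0.0043,  0.0009, -0.004 ,  0.0006]), 'joint_torque': array([-1.76600e-01, -4.95898e+01, -2.40437e+01,  7.11000e-02,
       -1.00000e-03,  5.70000e-03]), 'position': array([0.4797, 0.2202, 0.0957]), 'ee_rot': array([7.000e-04, 3.835e-01, 9.236e-01, 6.000e-04]), 'wrist_force': array([-0.5278, -0.4468,  1.7658]), 'wrist_torque': array([-0.175 , -0.0611, -0.0432]), 'grasp_force': np.float64(5.7778), 'width': np.float64(0.4713)}
[ 0.00221567 -0.00175894  0.00271871]
```

servo_tool(
  deltas=[
    {"tx": 0,"ty": 0,"tz": 0,"roll": 0,"gripper": 0.2},
    {"tx": 0,"ty": 0,"tz": -0.01,"roll": 0,"gripper": 0.2},
    {"tx": 0,"ty": 0,"tz": -0.03,"roll": 0,"gripper": 0.2},
    {"tx": 0,"ty": 0,"tz": -0.06,"roll": 0,"gripper": 0.2},
    {"tx": 0,"ty": 0,"tz": -0.095,"roll": 0,"gripper": 0.2},
    {"tx": 0,"ty": 0,"tz": -0.13,"roll": 0,"gripper": 0.2},
    {"tx": 0,"ty": 0,"tz": -0.165,"roll": 0,"gripper": 0.2},
    {"tx": 0,"ty": 0,"tz": -0.195,"roll": 0,"gripper": 0.2},
  ],
  squeeze=25,
)

```text
clock: 3.97
position: [0.4787, 0.2203, 0.2927]
ee_rot: [0.001, 0.383, 0.924, 0.001]
wrist_force: [1.0, 0.7, -3.0]
width: 0.469
grasp_force: 25.0
```

servo_tool(
  deltas=[
    {"tx": 0,"ty": 0,"tz": -0.025,"roll": 0,"gripper": 0.2},
    {"tx": 0,"ty": 0,"tz": -0.035,"roll": 0,"gripper": 0.2},
    {"tx": 0,"ty": 0,"tz": -0.04,"roll": 0,"gripper": 0.2},
    {"tx": 0,"ty": 0,"tz": -0.04,"roll": 0,"gripper": 0.2},
  ],
)

```text
clock: 4.3
position: [0.4789, 0.2203, 0.3296]
ee_rot: [0.0, 0.383, 0.924, 0.0]
wrist_force: [1.1, 0.3, -2.8]
width: 0.469
grasp_force: 25.0
```

```bash
python3 -c "
from h import *
import pickle
c=eyes.calibration('wrist');s=status.read_state();im=eyes.camera('wrist')
pickle.dump((c,s),open('w3.pkl','wb'));cv2.imwrite('pics/w3.png',im)
cv2.imwrite('pics/c4.png',cv2.resize(im[110:290,230:430],None,fx=3.3,fy=3.3,interpolation=cv2.INTER_CUBIC))
q=s['ee_rot'];Rt=R.from_quat([q[1],q[2],q[3],q[0]])
for x in(0,.002): print(proj(s['position']+Rt.apply([x,0,-.0393]),c))
print({k:np.round(v,4) for k,v in s.items()});print(togo([.5676,-.0534,.33]))"
```

```text
[[325.28432392 263.90833674]]
[[325.28110031 260.05356354]]
{'clock': np.float64(4.3), 'joints': array([ 0.3428,  0.2004,  1.5085,  0.    ,  1.4326, -0.4416]), 'joint_velocities': array([-0.0008,  0.0224,  0.0367, -0.0009, -0.022 , -0.0032]), 'joint_torque': array([ 3.65000e-02, -4.70499e+01, -3.42573e+01,  7.44000e-02,
        3.53700e-01,  2.00000e-04]), 'position': array([0.4789, 0.2203, 0.3296]), 'ee_rot': array([0.000e+00, 3.832e-01, 9.237e-01, 1.000e-04]), 'wrist_force': array([ 1.0875,  0.2783, -2.7661]), 'wrist_torque': array([ 0.0242, -0.1189, -0.0198]), 'grasp_force': np.float64(24.9804), 'width': np.float64(0.4685)}
[-0.25648145 -0.13024748 -0.00147132]
```

View pics/c4.png

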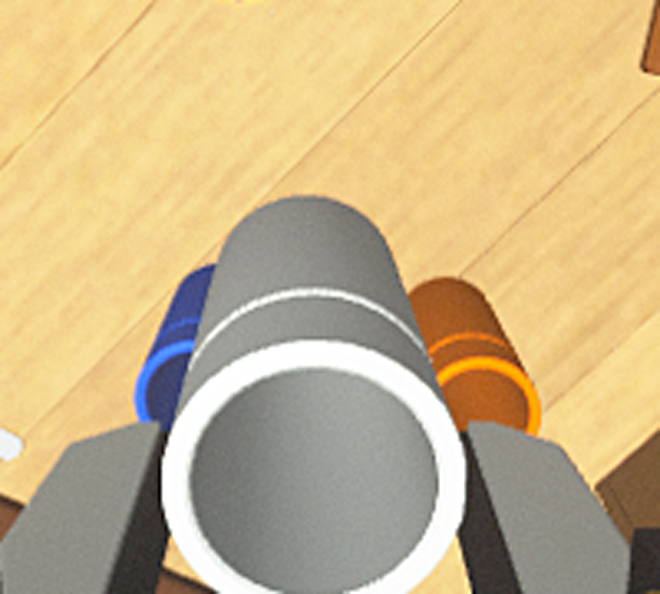

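The held chamber's rim is centred near crop (314,470). I'll fit its outer edge against the model.

```bash
python3 -c "
from h import *
import pickle
c,s=pickle.load(open('w3.pkl','rb'));q=s['ee_rot'];Rt=R.from_quat([q[1],q[2],q[3],q[0]])
th=np.linspace(0,2*np.pi,360)
print('obs x',230+162/3.3,230+466/3.3,'top',110+340/3.3, 'inner', 110+366/3.3,230+188/3.3,230+440/3.3)
for x in(0,.001,.002,.003):
  for r in(.022,.018):
    p=proj(s['position']+Rt.apply(np.c_[x+r*np.cos(th),r*np.sin(th),0*th-.0393]),c);print(x,r,p.min(0),p.max(0))
im=cv2.imread('pics/w3.png').astype(int);print(im[255:310,325].mean(1).round().tolist())
"
```

```text
obs x 279.0909090909091 371.21212121212125 top 213.03030303030303 inner 220.90909090909093 286.969696969697 363.33333333333337
0 0.022 [279.07008253 220.02952323] [371.49587625 304.60297814]
0 0.018 [287.46997878 228.25208066] [363.09654855 297.43248399]
0.001 0.022 [278.99157448 217.95661101] [371.57115759 302.819642  ]
0.001 0.018 [287.4054152  226.20677643] [363.15788737 295.62419428]
0.002 0.022 [278.91293995 215.87676148] [371.64655117 301.03009437]
0.002 0.018 [287.34074647 224.15459173] [363.21931713 293.80962096]
0.003 0.022 [278.83417957 213.78996087] [371.72205631 299.23431717]
0.003 0.018 [287.2759731  222.09551209] [363.28083724 291.98874612]
[150.0, 149.0, 147.0, 148.0, 151.0, 149.0, 150.0, 151.0, 150.0, 149.0, 149.0, 150.0, 152.0, 151.0, 145.0, 146.0, 150.0, 150.0, 144.0, 145.0, 150.0, 150.0, 147.0, 149.0, 151.0, 147.0, 144.0, 146.0, 142.0, 145.0, 145.0, 146.0, 145.0, 147.0, 144.0, 149.0, 247.0, 251.0, 251.0, 252.0, 252.0, 253.0, 254.0, 238.0, 204.0, 209.0, 178.0, 72.0, 52.0, 75.0, 65.0, 66.0, 79.0, 74.0, 70.0]
```

servo_tool(
  deltas=[
    {"tx": -0.01,"ty": -0.005,"tz": 0,"roll": 0,"gripper": 0.2},
    {"tx": -0.035,"ty": -0.018,"tz": 0,"roll": 0,"gripper": 0.2},
    {"tx": -0.065,"ty": -0.033,"tz": 0,"roll": 0,"gripper": 0.2},
    {"tx": -0.1,"ty": -0.051,"tz": 0,"roll": 0,"gripper": 0.2},
    {"tx": -0.135,"ty": -0.069,"tz": 0,"roll": 0,"gripper": 0.2},
    {"tx": -0.17,"ty": -0.087,"tz": 0,"roll": 0,"gripper": 0.2},
    {"tx": -0.2,"ty": -0.102,"tz": 0,"roll": 0,"gripper": 0.2},
    {"tx": -0.225,"ty": -0.114,"tz": 0,"roll": 0,"gripper": 0.2},
  ],
)

```text
clock: 5.02
position: [0.5571, -0.0228, 0.3279]
ee_rot: [-0.001, 0.384, 0.923, -0.001]
wrist_force: [0.2, -0.0, -3.7]
width: 0.467
grasp_force: 25.0
```

servo_tool(
  deltas=[
    {"tx": -0.02,"ty": -0.01,"tz": 0,"roll": 0,"gripper": 0.2},
    {"tx": -0.028,"ty": -0.015,"tz": 0,"roll": 0,"gripper": 0.2},
    {"tx": -0.031,"ty": -0.016,"tz": 0,"roll": 0,"gripper": 0.2},
    {"tx": -0.031,"ty": -0.016,"tz": 0,"roll": 0,"gripper": 0.2},
    {"tx": -0.031,"ty": -0.016,"tz": 0,"roll": 0,"gripper": 0.2},
    {"tx": -0.031,"ty": -0.016,"tz": 0,"roll": 0,"gripper": 0.2},
  ],
)

```text
clock: 5.52
position: [0.5676, -0.0517, 0.3295]
ee_rot: [-0.0, 0.383, 0.924, 0.0]
wrist_force: [-0.0, 0.8, -2.4]
width: 0.466
grasp_force: 25.0
```

```bash
python3 -c "
from h import *
s=status.read_state();print(s['clock'],s['position'],s['wrist_force'],s['joint_velocities'].round(3),togo([.5674,-.053,.30]))"
```

```text
5.5167 [ 0.56757459 -0.05171281  0.32950687] [-0.02573351  0.83476202 -2.39892207] [ 0.003 -0.003 -0.004 -0.002  0.001 -0.002] [-0.00079604 -0.00103536  0.02950656]
```

servo_tool(
  deltas=[
    {"tx": -0.001,"ty": -0.001,"tz": 0.005,"roll": 0,"gripper": 0.2},
    {"tx": -0.001,"ty": -0.001,"tz": 0.015,"roll": 0,"gripper": 0.2},
    {"tx": -0.001,"ty": -0.001,"tz": 0.028,"roll": 0,"gripper": 0.2},
    {"tx": -0.001,"ty": -0.001,"tz": 0.04,"roll": 0,"gripper": 0.2},
    {"tx": -0.001,"ty": -0.001,"tz": 0.05,"roll": 0,"gripper": 0.2},
    {"tx": -0.001,"ty": -0.001,"tz": 0.055,"roll": 0,"gripper": 0.2},
    {"tx": -0.001,"ty": -0.001,"tz": 0.055,"roll": 0,"gripper": 0.2},
    {"tx": -0.001,"ty": -0.001,"tz": 0.055,"roll": 0,"gripper": 0.2},
  ],
)

```text
clock: 6.18
position: [0.5679, -0.0541, 0.2746]
ee_rot: [-0.0, 0.383, 0.924, -0.0]
wrist_force: [-0.2, -0.6, -2.5]
width: 0.471
grasp_force: 25.0
```

servo_tool(
  deltas=[
    {"tx": 0,"ty": 0,"tz": 0.002,"roll": 0,"gripper": 0.2},
    {"tx": 0,"ty": 0,"tz": 0.004,"roll": 0,"gripper": 0.2},
    {"tx": 0,"ty": 0,"tz": 0.006,"roll": 0,"gripper": 0.2},
    {"tx": 0,"ty": 0,"tz": 0.008,"roll": 0,"gripper": 0.2},
    {"tx": 0,"ty": 0,"tz": 0.01,"roll": 0,"gripper": 0.2},
  ],
)

```text
clock: 6.6
position: [0.5678, -0.0542, 0.2645]
ee_rot: [0.0, 0.383, 0.924, 0.0]
wrist_force: [0.5, -0.8, -3.0]
width: 0.463
grasp_force: 25.0
```

servo_tool(
  deltas=[
    {"tx": 0.001,"ty": 0.0005,"tz": 0.001,"roll": 0,"gripper": 0.2},
    {"tx": 0.001,"ty": 0.0005,"tz": 0.002,"roll": 0,"gripper": 0.2},
    {"tx": 0.001,"ty": 0.0005,"tz": 0.003,"roll": 0,"gripper": 0.2},
    {"tx": 0.001,"ty": 0.0005,"tz": 0.004,"roll": 0,"gripper": 0.2},
    {"tx": 0.001,"ty": 0.0005,"tz": 0.005,"roll": 0,"gripper": 0.2},
    {"tx": 0.001,"ty": 0.0005,"tz": 0.006,"roll": 0,"gripper": 0.2},
  ],
)

```text
clock: 7.1
position: [0.5675, -0.0531, 0.2585]
ee_rot: [0.0, 0.383, 0.924, 0.0]
wrist_force: [0.2, -0.8, -2.6]
width: 0.47
grasp_force: 25.0
```

servo_tool(
  deltas=[
    {"tx": 0,"ty": 0,"tz": 0.001,"roll": 0,"gripper": 0.2},
    {"tx": 0,"ty": 0,"tz": 0.002,"roll": 0,"gripper": 0.2},
    {"tx": 0,"ty": 0,"tz": 0.003,"roll": 0,"gripper": 0.2},
    {"tx": 0,"ty": 0,"tz": 0.004,"roll": 0,"gripper": 0.2},
  ],
)

```text
clock: 7.43
position: [0.5675, -0.0531, 0.2545]
ee_rot: [0.0, 0.383, 0.924, 0.0]
wrist_force: [0.3, 0.3, -2.6]
width: 0.464
grasp_force: 25.0
```

servo_tool(
  deltas=[
    {"tx": 0,"ty": 0,"tz": 0.001,"roll": 0,"gripper": 0.2},
    {"tx": 0,"ty": 0,"tz": 0.002,"roll": 0,"gripper": 0.2},
    {"tx": 0,"ty": 0,"tz": 0.003,"roll": 0,"gripper": 0.2},
    {"tx": 0,"ty": 0,"tz": 0.004,"roll": 0,"gripper": 0.2},
  ],
)

```text
clock: 7.77
position: [0.5675, -0.0531, 0.2504]
ee_rot: [-0.0, 0.383, 0.924, -0.0]
wrist_force: [-0.4, 0.8, -2.0]
width: 0.468
grasp_force: 25.0
```

servo_tool(
  deltas=[
    {"tx": 0,"ty": 0,"tz": 0.001,"roll": 0,"gripper": 0.2},
    {"tx": 0,"ty": 0,"tz": 0.002,"roll": 0,"gripper": 0.2},
    {"tx": 0,"ty": 0,"tz": 0.003,"roll": 0,"gripper": 0.2},
  ],
)

```text
clock: 8.02
position: [0.5675, -0.0531, 0.2475]
ee_rot: [0.0, 0.383, 0.924, 0.0]
wrist_force: [-0.2, -0.5, -2.6]
width: 0.47
grasp_force: 25.0
```

servo_tool(
  deltas=[
    {"tx": 0,"ty": 0,"tz": 0.001,"roll": 0,"gripper": 0.2},
    {"tx": 0,"ty": 0,"tz": 0.002,"roll": 0,"gripper": 0.2},
    {"tx": 0,"ty": 0,"tz": 0.003,"roll": 0,"gripper": 0.2},
  ],
)

```text
clock: 8.27
position: [0.5675, -0.0531, 0.2445]
ee_rot: [-0.0, 0.383, 0.924, -0.0]
wrist_force: [-0.1, -0.2, -2.5]
width: 0.47
grasp_force: 25.0
```

servo_tool(
  deltas=[
    {"tx": 0,"ty": 0,"tz": 0.001,"roll": 0,"gripper": 0.2},
    {"tx": 0,"ty": 0,"tz": 0.002,"roll": 0,"gripper": 0.2},
  ],
)

```text
clock: 8.43
position: [0.5675, -0.0531, 0.2425]
ee_rot: [-0.0, 0.383, 0.924, 0.0]
wrist_force: [-0.6, 0.6, -2.6]
width: 0.468
grasp_force: 25.0
```

servo_tool(
  deltas=[
    {"tx": 0,"ty": 0,"tz": 0.001,"roll": 0,"gripper": 0.2},
    {"tx": 0,"ty": 0,"tz": 0.002,"roll": 0,"gripper": 0.2},
    {"tx": 0,"ty": 0,"tz": 0.003,"roll": 0,"gripper": 0.2},
  ],
)

```text
clock: 8.68
position: [0.5675, -0.0531, 0.2395]
ee_rot: [0.0, 0.383, 0.924, -0.0]
wrist_force: [-0.4, -0.2, -2.0]
width: 0.467
grasp_force: 25.0
```

servo_tool(
  deltas=[
    {"tx": 0,"ty": 0,"tz": 0.001,"roll": 0,"gripper": 0.2},
    {"tx": 0,"ty": 0,"tz": 0.002,"roll": 0,"gripper": 0.2},
  ],
)

```text
clock: 8.85
position: [0.5675, -0.0531, 0.2375]
ee_rot: [-0.0, 0.383, 0.924, 0.0]
wrist_force: [-0.2, -0.7, -2.1]
width: 0.467
grasp_force: 25.0
```

servo_tool(
  deltas=[
    {"tx": 0,"ty": 0,"tz": 0.001,"roll": 0,"gripper": 0.2},
    {"tx": 0,"ty": 0,"tz": 0.002,"roll": 0,"gripper": 0.2},
  ],
)

```text
clock: 9.02
position: [0.5675, -0.0531, 0.2355]
ee_rot: [0.0, 0.383, 0.924, 0.0]
wrist_force: [0.5, 0.1, -2.9]
width: 0.472
grasp_force: 25.0
```

servo_tool(
  deltas=[
    {"tx": 0,"ty": 0,"tz": 0.001,"roll": 0,"gripper": 0.2},
    {"tx": 0,"ty": 0,"tz": 0.002,"roll": 0,"gripper": 0.2},
  ],
)

```text
clock: 9.18
position: [0.5675, -0.0531, 0.2335]
ee_rot: [-0.0, 0.383, 0.924, -0.0]
wrist_force: [-0.5, 0.7, -2.1]
width: 0.472
grasp_force: 25.0
```

servo_tool(
  deltas=[
    {"tx": 0,"ty": 0,"tz": 0.001,"roll": 0,"gripper": 0.2},
    {"tx": 0,"ty": 0,"tz": 0.002,"roll": 0,"gripper": 0.2},
  ],
)

```text
clock: 9.35
position: [0.5675, -0.0531, 0.2315]
ee_rot: [0.0, 0.383, 0.924, 0.0]
wrist_force: [0.4, 0.6, -2.6]
width: 0.465
grasp_force: 25.0
```

servo_tool(
  deltas=[
    {"tx": 0,"ty": 0,"tz": 0.001,"roll": 0,"gripper": 0.2},
    {"tx": 0,"ty": 0,"tz": 0.002,"roll": 0,"gripper": 0.2},
  ],
)

```text
clock: 9.52
position: [0.5675, -0.0531, 0.2295]
ee_rot: [-0.0, 0.383, 0.924, 0.0]
wrist_force: [-0.7, 0.5, -2.4]
width: 0.472
grasp_force: 25.0
```

servo_tool(
  deltas=[
    {"tx": 0,"ty": 0,"tz": 0.001,"roll": 0,"gripper": 0.2},
    {"tx": 0,"ty": 0,"tz": 0.002,"roll": 0,"gripper": 0.2},
  ],
)

```text
clock: 9.68
position: [0.5675, -0.0531, 0.2274]
ee_rot: [-0.0, 0.383, 0.924, -0.0]
wrist_force: [-0.0, 0.5, -3.2]
width: 0.467
grasp_force: 25.0
```

servo_tool(
  deltas=[
    {"tx": 0,"ty": 0,"tz": 0.001,"roll": 0,"gripper": 0.2},
    {"tx": 0,"ty": 0,"tz": 0.0015,"roll": 0,"gripper": 0.2},
  ],
)

```text
clock: 9.85
position: [0.5674, -0.0531, 0.2259]
ee_rot: [-0.0, 0.383, 0.924, 0.0]
wrist_force: [-0.2, -0.3, -3.0]
width: 0.467
grasp_force: 25.0
```

servo_tool(
  deltas=[
    {"tx": 0,"ty": 0,"tz": 0.0005,"roll": 0,"gripper": 0.2},
    {"tx": 0,"ty": 0,"tz": 0.001,"roll": 0,"gripper": 0.2},
    {"tx": 0,"ty": 0,"tz": 0.001,"roll": 0,"gripper": 0.2},
  ],
  squeeze=12,
)

```text
clock: 10.1
position: [0.5675, -0.0531, 0.225]
ee_rot: [-0.0, 0.383, 0.924, -0.0]
wrist_force: [-0.1, -0.6, -2.3]
width: 0.472
grasp_force: 12.0
```

servo_tool(
  deltas=[
    {"tx": 0,"ty": 0,"tz": 0.0005,"roll": 0,"gripper": 0.2},
    {"tx": 0,"ty": 0,"tz": 0.001,"roll": 0,"gripper": 0.2},
  ],
)

```text
clock: 10.27
position: [0.5675, -0.0531, 0.2241]
ee_rot: [0.0, 0.383, 0.924, -0.0]
wrist_force: [-0.4, -0.5, -2.2]
width: 0.473
grasp_force: 12.0
```

servo_tool(
  deltas=[
    {"tx": 0,"ty": 0,"tz": 0.0005,"roll": 0,"gripper": 0.2},
    {"tx": 0,"ty": 0,"tz": 0.001,"roll": 0,"gripper": 0.2},
  ],
)

```text
clock: 10.43
position: [0.5675, -0.0531, 0.223]
ee_rot: [0.0, 0.383, 0.924, 0.0]
wrist_force: [-0.1, -0.3, -1.9]
width: 0.474
grasp_force: 12.0
```

servo_tool(
  deltas=[
    {"tx": 0,"ty": 0,"tz": 0.0005,"roll": 0,"gripper": 0.2},
    {"tx": 0,"ty": 0,"tz": 0.001,"roll": 0,"gripper": 0.2},
  ],
)

```text
clock: 10.6
position: [0.5675, -0.0531, 0.222]
ee_rot: [0.0, 0.383, 0.924, 0.0]
wrist_force: [-0.8, -0.3, -2.3]
width: 0.472
grasp_force: 12.0
```

servo_tool(
  deltas=[
    {"tx": 0,"ty": 0,"tz": 0.0005,"roll": 0,"gripper": 0.2},
    {"tx": 0,"ty": 0,"tz": 0.001,"roll": 0,"gripper": 0.2},
  ],
)

```text
clock: 10.77
position: [0.5675, -0.0531, 0.221]
ee_rot: [0.0, 0.383, 0.924, -0.0]
wrist_force: [0.5, 0.6, -3.4]
width: 0.467
grasp_force: 12.0
```

servo_tool(
  deltas=[
    {"tx": 0,"ty": 0,"tz": 0.0005,"roll": 0,"gripper": 0.2},
    {"tx": 0,"ty": 0,"tz": 0.001,"roll": 0,"gripper": 0.2},
  ],
)

```text
clock: 10.93
position: [0.5675, -0.0531, 0.22]
ee_rot: [0.0, 0.383, 0.924, 0.0]
wrist_force: [0.6, -0.1, -1.9]
width: 0.472
grasp_force: 12.0
```

servo_tool(
  deltas=[
    {"tx": 0,"ty": 0,"tz": 0.0005,"roll": 0,"gripper": 0.2},
    {"tx": 0,"ty": 0,"tz": 0.001,"roll": 0,"gripper": 0.2},
  ],
)

```text
clock: 11.1
position: [0.5676, -0.0531, 0.2192]
ee_rot: [0.0, 0.383, 0.924, 0.0]
wrist_force: [0.9, 0.2, -1.1]
width: 0.473
grasp_force: 12.0
```

servo_tool(
  deltas=[
    {"tx": 0,"ty": 0,"tz": 0.0005,"roll": 0,"gripper": 0.2},
    {"tx": 0,"ty": 0,"tz": 0.001,"roll": 0,"gripper": 0.2},
  ],
)

```text
clock: 11.27
position: [0.5678, -0.053, 0.2183]
ee_rot: [0.0, 0.383, 0.924, 0.0]
wrist_force: [0.1, 1.9, 0.7]
width: 0.473
grasp_force: 12.0
```

servo_tool(
  deltas=[
    {"tx": 0,"ty": 0,"tz": 0.0005,"roll": 0,"gripper": 0.2},
    {"tx": 0,"ty": 0,"tz": 0.001,"roll": 0,"gripper": 0.2},
  ],
)

```text
clock: 11.43
position: [0.5678, -0.053, 0.2174]
ee_rot: [0.0, 0.383, 0.924, 0.0]
wrist_force: [1.9, 1.2, 1.6]
width: 0.472
grasp_force: 12.0
```

Contact near TCP z 0.219, with a sideways push toward +x, +y. I'll yield that way.

servo_tool(
  deltas=[
    {"tx": 0,"ty": 0.0005,"tz": 0,"roll": 0,"gripper": 0.2},
    {"tx": 0,"ty": 0.001,"tz": 0,"roll": 0,"gripper": 0.2},
    {"tx": 0,"ty": 0.001,"tz": 0,"roll": 0,"gripper": 0.2},
  ],
)

```text
clock: 11.68
position: [0.5682, -0.0524, 0.2171]
ee_rot: [-0.0, 0.383, 0.924, -0.0]
wrist_force: [1.2, 1.7, -0.1]
width: 0.473
grasp_force: 12.0
```

```bash
python3 -c "
from h import *
s=status.read_state();print({k:np.round(v,4) for k,v in s.items() if k in('wrist_force','wrist_torque','position','grasp_force')})"
```

```text
{'position': array([ 0.5682, -0.0524,  0.2171]), 'wrist_force': array([ 1.228 ,  1.7054, -0.0831]), 'wrist_torque': array([ 0.3232, -0.4345,  0.0235]), 'grasp_force': np.float64(11.9724)}
```

servo_tool(
  deltas=[
    {"tx": 0,"ty": 0.0005,"tz": 0,"roll": 0,"gripper": 0.2},
    {"tx": 0,"ty": 0.001,"tz": 0,"roll": 0,"gripper": 0.2},
    {"tx": 0,"ty": 0.001,"tz": 0,"roll": 0,"gripper": 0.2},
  ],
)

```text
clock: 11.93
position: [0.5686, -0.0517, 0.2168]
ee_rot: [-0.0, 0.383, 0.924, -0.0]
wrist_force: [0.5, 0.5, -2.3]
width: 0.475
grasp_force: 12.0
```

servo_tool(
  deltas=[
    {"tx": 0,"ty": 0,"tz": 0.0005,"roll": 0,"gripper": 0.2},
    {"tx": 0,"ty": 0,"tz": 0.001,"roll": 0,"gripper": 0.2},
    {"tx": 0,"ty": 0,"tz": 0.001,"roll": 0,"gripper": 0.2},
  ],
)

```text
clock: 12.18
position: [0.5689, -0.0518, 0.2161]
ee_rot: [0.0, 0.383, 0.924, -0.0]
wrist_force: [0.6, 0.2, -0.2]
width: 0.473
grasp_force: 12.0
```

```bash
python3 -c "
from h import *
s=status.read_state();print({k:np.round(v,4) for k,v in s.items() if k in('wrist_force','wrist_torque','position','grasp_force')})"
```

```text
{'position': array([ 0.5689, -0.0518,  0.2161]), 'wrist_force': array([ 0.6142,  0.1745, -0.2215]), 'wrist_torque': array([ 0.0511, -0.1148, -0.0154]), 'grasp_force': np.float64(11.9988)}
```

servo_tool(
  deltas=[
    {"tx": -0.0005,"ty": 0.0005,"tz": 0,"roll": 0,"gripper": 0.2},
    {"tx": -0.0005,"ty": 0.0005,"tz": 0.0005,"roll": 0,"gripper": 0.2},
    {"tx": -0.0005,"ty": 0.0005,"tz": 0.001,"roll": 0,"gripper": 0.2},
    {"tx": -0.0005,"ty": 0.0005,"tz": 0.001,"roll": 0,"gripper": 0.2},
  ],
)

```text
clock: 12.52
position: [0.5697, -0.0518, 0.2154]
ee_rot: [0.0, 0.383, 0.924, -0.0]
wrist_force: [-1.1, -0.6, 4.2]
width: 0.472
grasp_force: 12.0
```

```bash
python3 -c "
from h import *
s=status.read_state();print({k:np.round(v,4) for k,v in s.items() if k in('wrist_force','wrist_torque','position','grasp_force')})"
```

```text
{'position': array([ 0.5697, -0.0518,  0.2154]), 'wrist_force': array([-1.0793, -0.6236,  4.2286]), 'wrist_torque': array([-0.2143,  0.2627, -0.0496]), 'grasp_force': np.float64(12.0434)}
```

Nearly seated: vertical support without a consistent side push, and the height fits. I'll ease off slightly and check.

servo_tool(
  deltas=[
    {"tx": 0.0003,"ty": -0.0003,"tz": -0.0005,"roll": 0,"gripper": 0.2},
    {"tx": 0.0003,"ty": -0.0003,"tz": -0.0005,"roll": 0,"gripper": 0.2},
    {"tx": 0.0003,"ty": -0.0003,"tz": -0.0005,"roll": 0,"gripper": 0.2},
  ],
)

```text
clock: 12.77
position: [0.5692, -0.0517, 0.2156]
ee_rot: [0.0, 0.383, 0.924, 0.0]
wrist_force: [-1.0, -1.2, 2.4]
width: 0.472
grasp_force: 12.0
```

```bash
python3 -c "
from h import *
s=status.read_state();print({k:np.round(v,4) for k,v in s.items() if k in('wrist_force','wrist_torque','position','ee_rot')})"
```

```text
{'position': array([ 0.5692, -0.0517,  0.2156]), 'ee_rot': array([1.000e-04, 3.832e-01, 9.237e-01, 0.000e+00]), 'wrist_force': array([-0.9569, -1.1662,  2.3793]), 'wrist_torque': array([-0.1727,  0.0134,  0.0119])}
```

servo_tool(
  deltas=[
    {"tx": 0,"ty": -0.0005,"tz": 0,"roll": 0,"gripper": 0.2},
    {"tx": 0,"ty": -0.0005,"tz": 0,"roll": 0,"gripper": 0.2},
    {"tx": 0,"ty": -0.0005,"tz": 0,"roll": 0,"gripper": 0.2},
  ],
  squeeze=3,
)

```text
clock: 13.02
position: [0.569, -0.0519, 0.2156]
ee_rot: [0.0, 0.383, 0.924, 0.0]
wrist_force: [0.5, 0.9, 2.6]
width: 0.479
grasp_force: 3.0
```

servo_tool(
  deltas=[
    {"tx": 0,"ty": 0,"tz": 0,"roll": 0,"gripper": 0.03},
    {"tx": 0,"ty": 0,"tz": 0,"roll": 0,"gripper": 0.0},
    {"tx": 0,"ty": 0,"tz": 0,"roll": 0,"gripper": -0.05},
    {"tx": 0,"ty": 0,"tz": 0,"roll": 0,"gripper": -0.15},
    {"tx": 0,"ty": 0,"tz": 0,"roll": 0,"gripper": -0.3},
    {"tx": 0,"ty": 0,"tz": 0,"roll": 0,"gripper": -0.4},
  ],
)

```text
clock: 13.52
position: [0.5688, -0.0521, 0.2155]
ee_rot: [-0.0, 0.383, 0.924, -0.0]
wrist_force: [-0.6, -0.3, 0.6]
width: 0.668
grasp_force: 0.0
```

```bash
python3 -c "
from h import *
import pickle
c=eyes.calibration('wrist');s=status.read_state();im=eyes.camera('wrist');sc=eyes.camera('scene')
pickle.dump((c,s),open('w4.pkl','wb'));cv2.imwrite('pics/w4.png',im);cv2.imwrite('pics/s4.png',sc)
A=np.zeros((500,800,3),np.uint8)
A[:,:400]=cv2.resize(im[150:320,257:393],(400,500),interpolation=cv2.INTER_CUBIC);A[:,400:]=cv2.resize(sc[130:255,295:395],(400,500),interpolation=cv2.INTER_CUBIC)
cv2.imwrite('pics/c5.png',A)
print(s['clock'],s['position'],s['wrist_force'],s['width'])"
```

```text
13.5167 [ 0.56876237 -0.05206174  0.21547822] [-0.55606219 -0.28984395  0.61954977] 0.6675551078027564
```

View pics/c5.png

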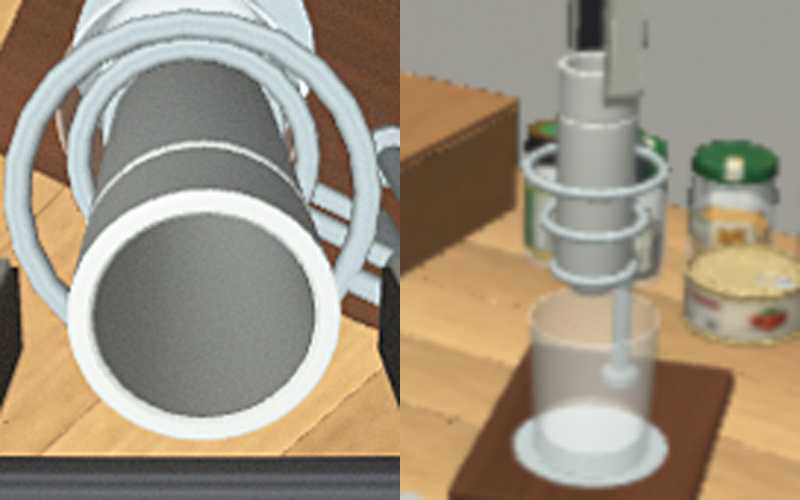

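The chamber sits upright in all three rings, with its tip below the lowest one and the glass untouched. Its rim in the wrist view is centred near (326.8,256.7). Next is the lid, keeping the same tool yaw so that camera bias cancels.

servo_tool(
  deltas=[
    {"tx": 0,"ty": 0,"tz": -0.005,"roll": 0,"gripper": -0.4},
    {"tx": 0,"ty": 0,"tz": -0.02,"roll": 0,"gripper": -0.4},
    {"tx": 0,"ty": 0,"tz": -0.045,"roll": 0,"gripper": -0.4},
    {"tx": 0,"ty": 0,"tz": -0.075,"roll": 0,"gripper": -0.4},
    {"tx": 0,"ty": 0,"tz": -0.1,"roll": 0,"gripper": -0.4},
    {"tx": 0,"ty": 0,"tz": -0.11,"roll": 0,"gripper": -0.4},
  ],
)

```text
clock: 14.12
position: [0.5697, -0.0522, 0.3296]
ee_rot: [0.002, 0.383, 0.924, 0.001]
wrist_force: [-0.4, 0.3, 0.2]
width: 0.702
grasp_force: 0.0
```

```bash
python3 -c "
from h import *
import pickle
c,s=pickle.load(open('w4.pkl','rb'));q=s['ee_rot'];Rt=R.from_quat([q[1],q[2],q[3],q[0]])
th=np.linspace(0,2*np.pi,360)
obs=np.array([257+70*.34,213.9,257+341*.34,299.6, 257+92*.34,150+211*.34,257+316*.34,150+417*.34])
def f(v):
  o=[]
  for r in(.022,.018):
    p=proj(s['position']+Rt.apply(np.c_[v[0]+r*np.cos(th),v[1]+r*np.sin(th),0*th-v[2]]),c);o+=[*p.min(0),*p.max(0)]
  return np.array(o)-obs
r=least_squares(f,[.003,0,.0393],x_scale=.01);print(r.x,r.fun.round(2)); print('chamber top by wrist',s['position']+Rt.apply([r.x[0],r.x[1],-r.x[2]]))
print(togo([.4725,-.197,.17]),status.read_state()['position'])"
```

```text
[0.00293443 0.00065198 0.03917067] [-0.58 -0.09  0.07 -0.43  0.37  0.36  0.14  0.15]
chamber top by wrist [ 0.5671587  -0.04952399  0.2546492 ]
[-0.0331691  -0.17157575  0.15920512] [ 0.56972568 -0.05219287  0.32957056]
```

servo_tool(
  deltas=[
    {"tx": -0.002,"ty": -0.01,"tz": 0,"roll": 0,"gripper": 0},
    {"tx": -0.007,"ty": -0.035,"tz": 0,"roll": 0,"gripper": 0},
    {"tx": -0.013,"ty": -0.07,"tz": 0.005,"roll": 0,"gripper": 0},
    {"tx": -0.02,"ty": -0.105,"tz": 0.02,"roll": 0,"gripper": 0},
    {"tx": -0.026,"ty": -0.135,"tz": 0.045,"roll": 0,"gripper": 0},
    {"tx": -0.031,"ty": -0.16,"tz": 0.075,"roll": 0,"gripper": 0},
    {"tx": -0.033,"ty": -0.172,"tz": 0.105,"roll": 0,"gripper": 0},
    {"tx": -0.033,"ty": -0.172,"tz": 0.135,"roll": 0,"gripper": 0},
  ],
)

```text
clock: 14.78
position: [0.4675, -0.1986, 0.1879]
ee_rot: [-0.001, 0.384, 0.923, -0.0]
wrist_force: [1.1, 0.8, -0.2]
width: 0.497
grasp_force: 0.0
```

servo_tool(
  deltas=[
    {"tx": 0,"ty": 0,"tz": 0.02,"roll": 0,"gripper": 0},
    {"tx": 0,"ty": 0,"tz": 0.025,"roll": 0,"gripper": 0},
    {"tx": 0,"ty": 0,"tz": 0.025,"roll": 0,"gripper": 0},
    {"tx": 0,"ty": 0,"tz": 0.025,"roll": 0,"gripper": 0},
  ],
)

```text
clock: 15.12
position: [0.4703, -0.197, 0.1659]
ee_rot: [-0.0, 0.383, 0.924, -0.0]
wrist_force: [0.3, 0.1, 0.3]
width: 0.501
grasp_force: 0.0
```

```bash
python3 -c "
from h import *
import pickle
c=eyes.calibration('wrist');s=status.read_state();im=eyes.camera('wrist')
pickle.dump((c,s),open('w5.pkl','wb'));cv2.imwrite('pics/w5.png',im)
print(s['clock'],s['position'],s['width'],s['joint_velocities'].round(3))
p=proj([.4725,-.197,.0145],c)[0];print('pred disc',p,'knob',proj([.4725,-.197,.034],c))
m=((im.min(2)>185)).astype(np.uint8);n,l,st,ce=cv2.connectedComponentsWithStats(m)
for i in range(1,n):
  if st[i,4]>150:print(st[i],ce[i].round(1))
"
```

```text
15.1167 [ 0.47028965 -0.19702007  0.16588079] 0.5007952036330763 [ 0.005 -0.018 -0.018  0.002  0.004  0.003]
pred disc [326.51547893 181.66264694] knob [[326.62056518 186.08256382]]
[460   0  37  32 500] [480.4  14.5]
[ 453   97   79   94 1477] [479.3 136.9]
[ 471  112   71   77 3692] [505.7 148.1]
[ 592  116   48  143 1518] [611.1 192.4]
[572 120  56  96 792] [588.2 161. ]
[550 127  48  72 535] [564.5 155.5]
[ 301  158   49   48 1495] [325.  180.4]
[ 45 339  23  61 268] [ 56.9 360.9]
```

```bash
python3 -c "
from h import *
import pickle
c,s=pickle.load(open('w5.pkl','rb'))
th=np.linspace(0,2*np.pi,360)
obs=np.array([300.5,157.5,349.5,205.5])
def f(v):
  p=np.vstack([proj(np.c_[v[0]+.0245*np.cos(th),v[1]+.0245*np.sin(th),0*th+z],c) for z in(.0145,.008)])
  return np.array([*p.min(0),*p.max(0)])-obs
r=least_squares(f,[.4725,-.197],x_scale=.01);print(r.x,r.fun.round(2))
q=s['ee_rot'];Rt=R.from_quat([q[1],q[2],q[3],q[0]]);print('from TCP',togo([*r.x,.0145],s))
im=cv2.imread('pics/w5.png')[157:206,301:350];hsv=cv2.cvtColor(im,cv2.COLOR_BGR2HSV);k=(hsv[...,1]>70);y,x=np.where(k[8:42,8:42]);print('knob px',x.mean()+309,y.mean()+165,x.min()+309,x.max()+309,y.min()+165,y.max()+165)
"
```

```text
[ 0.47198792 -0.19861744] [-0.16 -0.58  0.16  0.62]
from TCP [-2.34048485e-03  8.39972197e-05  1.51380625e-01]
knob px 325.25 184.55357142857142 317 334 175 194
```

servo_tool(
  deltas=[
    {"tx": -0.001,"ty": 0,"tz": 0.01,"roll": 0,"gripper": 0},
    {"tx": -0.002,"ty": 0,"tz": 0.03,"roll": 0,"gripper": 0},
    {"tx": -0.003,"ty": 0,"tz": 0.055,"roll": 0,"gripper": 0},
    {"tx": -0.003,"ty": 0,"tz": 0.08,"roll": 0,"gripper": 0},
    {"tx": -0.003,"ty": 0,"tz": 0.105,"roll": 0,"gripper": 0},
    {"tx": -0.003,"ty": 0,"tz": 0.125,"roll": 0,"gripper": 0},
    {"tx": -0.003,"ty": 0,"tz": 0.135,"roll": 0,"gripper": 0},
    {"tx": -0.003,"ty": 0,"tz": 0.138,"roll": 0,"gripper": 0},
  ],
)

```text
clock: 15.83
position: [0.472, -0.1987, 0.0263]
ee_rot: [-0.001, 0.383, 0.924, 0.0]
wrist_force: [0.2, 0.1, -0.1]
width: 0.503
grasp_force: 0.0
```

servo_tool(
  deltas=[
    {"tx": 0,"ty": 0,"tz": 0.002,"roll": 0,"gripper": 0},
    {"tx": 0,"ty": 0,"tz": 0.003,"roll": 0,"gripper": 0},
    {"tx": 0,"ty": 0,"tz": 0.003,"roll": 0,"gripper": 0},
    {"tx": 0,"ty": 0,"tz": 0.003,"roll": 0,"gripper": 0},
  ],
)

```text
clock: 16.17
position: [0.473, -0.1993, 0.0255]
ee_rot: [0.001, 0.383, 0.924, -0.0]
wrist_force: [-0.2, 0.9, -0.8]
width: 0.502
grasp_force: 0.0
```

```bash
python3 -c "
from h import *
s=status.read_state();print(s['position'],s['wrist_force'],togo([.4720,-.1986,.0185]))"
```

```text
[ 0.47304275 -0.19930867  0.02548204] [-0.22822084  0.94803028 -0.82398559] [ 0.00124913 -0.00024088  0.00697998]
```

servo_tool(
  deltas=[
    {"tx": 0,"ty": 0,"tz": 0.003,"roll": 0,"gripper": 0},
    {"tx": 0,"ty": 0,"tz": 0.005,"roll": 0,"gripper": 0},
    {"tx": 0,"ty": 0,"tz": 0.007,"roll": 0,"gripper": 0},
    {"tx": 0,"ty": 0,"tz": 0.007,"roll": 0,"gripper": 0},
    {"tx": 0,"ty": 0,"tz": 0.007,"roll": 0,"gripper": 0.3},
    {"tx": 0,"ty": 0,"tz": 0.007,"roll": 0,"gripper": 0.5},
    {"tx": 0,"ty": 0,"tz": 0.007,"roll": 0,"gripper": 0.6},
    {"tx": 0,"ty": 0,"tz": 0.007,"roll": 0,"gripper": 0.7},
  ],
  squeeze=10,
)

```text
clock: 16.83
position: [0.4726, -0.199, 0.0176]
ee_rot: [0.0, 0.383, 0.924, 0.0]
wrist_force: [0.5, 0.6, 0.4]
width: 0.264
grasp_force: 0.0
```

servo_tool(
  deltas=[
    {"tx": 0,"ty": 0,"tz": 0,"roll": 0,"gripper": 0.75},
    {"tx": 0,"ty": 0,"tz": 0,"roll": 0,"gripper": 0.75},
    {"tx": 0,"ty": 0,"tz": 0,"roll": 0,"gripper": 0.75},
  ],
  squeeze=20,
)

```text
clock: 17.08
position: [0.4725, -0.199, 0.0176]
ee_rot: [-0.0, 0.383, 0.924, 0.0]
wrist_force: [-1.0, -0.6, -0.4]
width: 0.129
grasp_force: 0.0
```

The fingers closed to 12 mm with no grip force, so the 18 mm knob is not between the pads. I'll check where the lid is.

```bash
python3 -c "
from h import *
import pickle
c=eyes.calibration('wrist');s=status.read_state();im=eyes.camera('wrist');tp=eyes.camera('top');sc=eyes.camera('scene')
pickle.dump((c,s),open('w6.pkl','wb'))
for n,i in(('w6',im),('t6',tp),('s6',sc)):cv2.imwrite(f'pics/{n}.png',i)
print(s['clock'],s['position'],s['width'],s['grasp_force'])
print('pred',proj([.472,-.1986,.0145],c),proj(s['position'],c))
for n,i in(('w',im),('t',tp),('s',sc)):
  m=(i.min(2)>(150 if n=='s' else 185)).astype(np.uint8);k,l,st,ce=cv2.connectedComponentsWithStats(m)
  for j in range(1,k):
    if st[j,4]>100 and (n=='w' or (370<ce[j][0]<410 and 220<ce[j][1]<300)):print(n,st[j],ce[j].round(1))
A=np.zeros((500,800,3),np.uint8)
A[:,:500]=cv2.resize(im[150:400,200:450],(500,500),interpolation=cv2.INTER_CUBIC);A[:300,500:]=cv2.resize(sc[255:305,350:400],(300,300),interpolation=cv2.INTER_CUBIC)
A[300:,500:700]=cv2.resize(tp[210:260,365:415],(200,200),interpolation=cv2.INTER_CUBIC)
cv2.imwrite('pics/c6.png',A)
"
```

```text
17.0833 [ 0.47250056 -0.19901542  0.01759059] 0.12947379612402313 0.0
pred [[325.04229711 231.57613605]] [[325.15412773 234.4715854 ]]
w [ 543   89   97  155 3724] [579.7 161.3]
w [ 580  119   60  111 5224] [613.9 177. ]
w [ 285  190   81   53 2762] [325.  215.4]
w [313 252  24  15 269] [324.5 260.3]
s [380 242  41  29 517] [396.6 252.8]
s [367 276  25  16 251] [378.7 284.2]
```

View pics/c6.png

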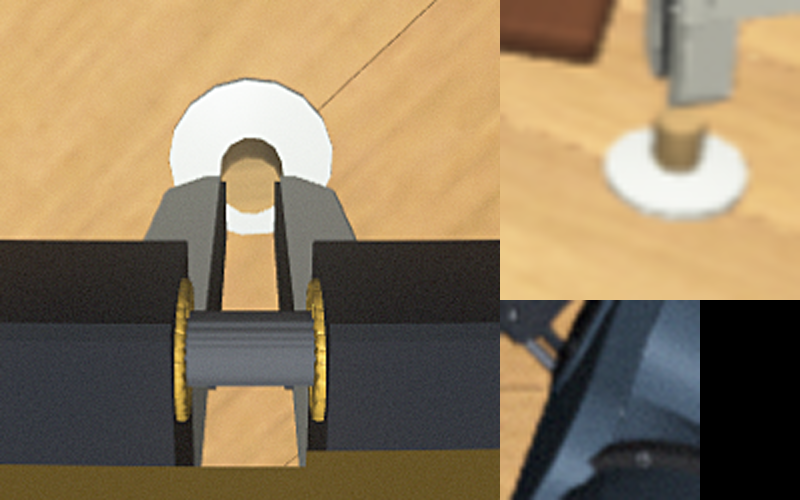

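```bash
python3 -c "
from h import *
import pickle
c,s=pickle.load(open('w6.pkl','rb'));S=eyes.calibration('scene');q=s['ee_rot'];Rt=R.from_quat([q[1],q[2],q[3],q[0]])
for z in(0,-.01,-.019):
  for y in(-.02,-.006,.006,.02): print(z,y,proj(s['position']+Rt.apply([0,y,z]),S).round(1),proj(s['position']+Rt.apply([0,y,z]),c).round(1))
print('lid disc,knobtop',proj([.472,-.1986,.0145],S),proj([.472,-.1986,.034],S)); print(-R.from_rotvec(S['rvec']).inv().apply(S['tvec']))
s=status.read_state();print(s['width'],s['clock'],s['position'])"
```

```text
0 -0.02 [[382.  285.8]] [[290.8 234.5]]
0 -0.006 [[379.8 281.7]] [[314.8 234.5]]
0 0.006 [[378.  278.3]] [[335.5 234.5]]
0 0.02 [[375.9 274.4]] [[359.5 234.4]]
-0.01 -0.02 [[382.3 281.8]] [[289.2 240.9]]
-0.01 -0.006 [[380.1 277.7]] [[314.4 240.9]]
-0.01 0.006 [[378.3 274.3]] [[336.  240.9]]
-0.01 0.02 [[376.2 270.4]] [[361.2 240.8]]
-0.019 -0.02 [[382.6 278.1]] [[287.5 247.2]]
-0.019 -0.006 [[380.4 274.1]] [[313.9 247.2]]
-0.019 0.006 [[378.6 270.7]] [[336.5 247.2]]
-0.019 0.02 [[376.5 266.9]] [[362.9 247.1]]
lid disc,knobtop [[378.50828432 281.2321354 ]] [[379.11920324 273.45729698]]
[-0.21068391 -0.50629522  0.55914915]
0.12747663035315784 17.2333 [ 0.47250783 -0.19901083  0.01758713]
```

The view shows the knob untouched below the fingertips (scene tip row ~272, knob top row ~275). So the fingers end well short of the reported TCP. I'll work out by how much.

```bash
python3 -c "
from h import *
import pickle
c,s=pickle.load(open('w6.pkl','rb'));S=eyes.calibration('scene');q=s['ee_rot'];Rt=R.from_quat([q[1],q[2],q[3],q[0]])
for z in(-.015,-.02,-.025,-.03,-.035):
  print(z,[proj(s['position']+Rt.apply([x,y,z]),c)[0].round(1) for x,y in((.0075,-.006),(.0075,-.0235),(-.0075,-.006))],[proj(s['position']+Rt.apply([x,y,z]),S)[0].round(1) for x,y in((.0075,-.0235),(-.0075,-.0235),(-.0075,-.006))])
im=cv2.imread('pics/s6.png');print(im[262:290,383].tolist())
"
```

```text
-0.015 [array([314. , 231.3]), array([281.3, 231.3]), array([314.2, 257.1])] [array([379.5, 281.2]), array([386.6, 280.3]), array([383.8, 275.3])]
-0.02 [array([313.7, 234.6]), array([280.2, 234.7]), array([314., 261.])] [array([379.6, 279.1]), array([386.8, 278.3]), array([384. , 273.2])]
-0.025 [array([313.4, 238.1]), array([279.1, 238.2]), array([313.7, 265.1])] [array([379.8, 277.1]), array([387. , 276.2]), array([384.1, 271.2])]
-0.03 [array([313.1, 241.8]), array([277.8, 241.8]), array([313.4, 269.4])] [array([379.9, 275. ]), array([387.1, 274.2]), array([384.3, 269.2])]
-0.035 [array([312.8, 245.7]), array([276.5, 245.7]), array([313.1, 274. ])] [array([380.1, 272.9]), array([387.3, 272.1]), array([384.5, 267.1])]
[[159, 171, 171], [159, 171, 171], [159, 171, 171], [159, 171, 171], [160, 171, 171], [160, 171, 171], [160, 171, 171], [159, 171, 171], [154, 166, 166], [133, 147, 152], [115, 152, 178], [121, 179, 219], [124, 184, 223], [116, 173, 210], [101, 148, 178], [101, 132, 152], [118, 141, 154], [126, 147, 157], [145, 164, 172], [159, 176, 181], [196, 210, 212], [225, 233, 232], [239, 244, 243], [241, 246, 244], [242, 246, 245], [242, 246, 245], [242, 246, 245], [234, 240, 238]]
```

servo_tool(
  deltas=[
    {"tx": 0,"ty": 0,"tz": 0,"roll": 0,"gripper": 0.3},
    {"tx": 0,"ty": 0,"tz": 0,"roll": 0,"gripper": 0.0},
    {"tx": 0,"ty": 0,"tz": 0,"roll": 0,"gripper": 0},
    {"tx": 0,"ty": 0,"tz": 0.005,"roll": 0,"gripper": 0},
    {"tx": 0,"ty": 0,"tz": 0.01,"roll": 0,"gripper": 0},
    {"tx": 0,"ty": 0,"tz": 0.015,"roll": 0,"gripper": 0},
    {"tx": 0,"ty": 0,"tz": 0.019,"roll": 0,"gripper": 0},
    {"tx": 0,"ty": 0,"tz": 0.022,"roll": 0,"gripper": 0},
  ],
)

```text
clock: 17.9
position: [0.4722, -0.1989, -0.0052]
ee_rot: [-0.0, 0.383, 0.924, 0.0]
wrist_force: [-0.1, 0.1, -0.5]
width: 0.5
grasp_force: 0.0
```

```bash
python3 -c "
from h import *
s=status.read_state();print(s['clock'],s['position'],s['wrist_force'],s['width'],togo([.472,-.1986,-.005]))
im=eyes.camera('scene');cv2.imwrite('pics/s7.png',im)
for x in range(372,402,3):print(x,im[268:296,x].min(1).tolist())"
```

```text
17.9 [ 0.47223233 -0.19887527 -0.00520703] [-0.09446455  0.13410341 -0.53970473] 0.4999123204799033 [ 3.59116347e-04  2.99294091e-05 -2.06769060e-04]
372 [121, 119, 113, 116, 127, 131, 130, 130, 159, 226, 234, 236, 237, 238, 240, 241, 242, 242, 243, 239, 217, 164, 135, 125, 124, 128, 130, 130]
375 [36, 36, 39, 51, 92, 121, 119, 110, 131, 160, 160, 139, 146, 180, 219, 238, 242, 242, 243, 243, 242, 228, 179, 140, 129, 129, 129, 130]
378 [89, 65, 47, 64, 109, 118, 122, 122, 114, 94, 85, 85, 83, 81, 87, 145, 229, 240, 242, 243, 243, 238, 213, 178, 133, 126, 125, 127]
381 [169, 159, 124, 120, 120, 121, 121, 123, 123, 121, 119, 121, 122, 122, 127, 131, 134, 136, 154, 211, 241, 237, 206, 168, 129, 125, 127, 127]
384 [159, 159, 163, 162, 161, 160, 160, 159, 160, 161, 162, 161, 161, 161, 161, 160, 160, 156, 173, 232, 241, 231, 176, 146, 125, 121, 122, 122]
387 [168, 160, 160, 161, 160, 161, 160, 160, 161, 161, 160, 161, 161, 161, 160, 161, 160, 159, 188, 236, 226, 181, 139, 128, 126, 124, 124, 123]
390 [165, 162, 160, 160, 159, 160, 161, 160, 160, 158, 154, 153, 150, 144, 142, 149, 153, 163, 174, 151, 133, 129, 127, 124, 124, 123, 123, 124]
393 [145, 123, 117, 119, 119, 119, 120, 124, 126, 124, 122, 124, 126, 126, 127, 126, 126, 124, 128, 132, 132, 136, 129, 119, 121, 121, 122, 122]
396 [131, 118, 114, 116, 116, 120, 117, 118, 124, 127, 128, 128, 127, 125, 123, 127, 124, 125, 128, 130, 130, 131, 135, 133, 128, 126, 120, 119]
399 [123, 117, 116, 115, 116, 117, 122, 118, 119, 124, 127, 125, 126, 125, 127, 128, 127, 126, 127, 129, 129, 131, 134, 136, 132, 125, 119, 119]
```

servo_tool(
  deltas=[
    {"tx": 0,"ty": 0,"tz": 0,"roll": 0,"gripper": 0.3},
    {"tx": 0,"ty": 0,"tz": 0,"roll": 0,"gripper": 0.5},
    {"tx": 0,"ty": 0,"tz": 0,"roll": 0,"gripper": 0.6},
    {"tx": 0,"ty": 0,"tz": 0,"roll": 0,"gripper": 0.65},
    {"tx": 0,"ty": 0,"tz": 0,"roll": 0,"gripper": 0.7},
    {"tx": 0,"ty": 0,"tz": 0,"roll": 0,"gripper": 0.7},
  ],
  squeeze=8,
)

```text
clock: 18.45
position: [0.4726, -0.1991, -0.0043]
ee_rot: [0.0, 0.383, 0.924, 0.0]
wrist_force: [-0.5, 0.4, 0.9]
width: 0.192
grasp_force: 8.0
```

servo_tool(
  deltas=[
    {"tx": 0,"ty": 0,"tz": 0,"roll": 0,"gripper": 0.75},
    {"tx": 0,"ty": 0,"tz": -0.005,"roll": 0,"gripper": 0.75},
    {"tx": 0,"ty": 0,"tz": -0.02,"roll": 0,"gripper": 0.75},
    {"tx": 0,"ty": 0,"tz": -0.045,"roll": 0,"gripper": 0.75},
    {"tx": 0,"ty": 0,"tz": -0.075,"roll": 0,"gripper": 0.75},
    {"tx": 0,"ty": 0,"tz": -0.105,"roll": 0,"gripper": 0.75},
    {"tx": 0,"ty": 0,"tz": -0.135,"roll": 0,"gripper": 0.75},
    {"tx": 0,"ty": 0,"tz": -0.165,"roll": 0,"gripper": 0.75},
  ],
  squeeze=20,
)

```text
clock: 19.12
position: [0.4721, -0.1988, 0.1624]
ee_rot: [-0.0, 0.383, 0.924, -0.0]
wrist_force: [0.7, -0.2, -0.6]
width: 0.184
grasp_force: 20.0
```

servo_tool(
  deltas=[
    {"tx": 0,"ty": 0,"tz": -0.03,"roll": 0,"gripper": 0.75},
    {"tx": 0,"ty": 0,"tz": -0.06,"roll": 0,"gripper": 0.75},
    {"tx": 0,"ty": 0,"tz": -0.09,"roll": 0,"gripper": 0.75},
    {"tx": 0,"ty": 0,"tz": -0.115,"roll": 0,"gripper": 0.75},
    {"tx": 0,"ty": 0,"tz": -0.13,"roll": 0,"gripper": 0.75},
    {"tx": 0,"ty": 0,"tz": -0.135,"roll": 0,"gripper": 0.75},
    {"tx": 0,"ty": 0,"tz": -0.135,"roll": 0,"gripper": 0.75},
  ],
)

```text
clock: 19.7
position: [0.4726, -0.1991, 0.2965]
ee_rot: [0.001, 0.383, 0.924, -0.0]
wrist_force: [-0.1, 0.1, -0.9]
width: 0.183
grasp_force: 20.0
```

```bash
python3 -c "
from h import *
import pickle
c=eyes.calibration('wrist');s=status.read_state();im=eyes.camera('wrist')
pickle.dump((c,s),open('w8.pkl','wb'));cv2.imwrite('pics/w8.png',im)
print(s['clock'],s['position'],s['width'],s['grasp_force'],s['wrist_force'],s['joint_velocities'].round(3))
m=((im.min(2)>185)).astype(np.uint8);n,l,st,ce=cv2.connectedComponentsWithStats(m)
for i in range(1,n):
  if st[i,4]>100 and 200<ce[i][0]<450:print(st[i],ce[i].round(1))
q=s['ee_rot'];Rt=R.from_quat([q[1],q[2],q[3],q[0]]);th=np.linspace(0,2*np.pi,360)
for x in(-.002,0,.002):
  p=np.vstack([proj(s['position']+Rt.apply(np.c_[x+.0245*np.cos(th),.0245*np.sin(th),0*th-z]),c) for z in(.0188,.0123)]);print(x,p.min(0),p.max(0))
"
```

```text
19.7 [ 0.47262807 -0.19911554  0.29647981] 0.1828191664140578 19.995505213737488 [-0.13728418  0.06107981 -0.86049173] [ 0.001  0.028  0.043  0.004 -0.03  -0.001]
[394   0  56  48 533] [426.1  24.4]
[ 280  200   90   44 2619] [324.7 222.1]
[307 266  36  19 395] [324.6 277.1]
-0.002 [279.19626157 202.99102849] [371.1428184  291.56374316]
0 [279.05809815 199.35940045] [371.27483358 288.32957328]
0.002 [278.91956227 195.70730845] [371.40717587 285.07557444]
```

```bash
python3 -c "
from h import *
print(togo([.5677,-.0496,.29]))"
```

```text
[0.03827173 0.17303475 0.00516487]
```

servo_tool(
  deltas=[
    {"tx": 0.002,"ty": 0.01,"tz": 0,"roll": 0,"gripper": 0.75},
    {"tx": 0.008,"ty": 0.035,"tz": 0,"roll": 0,"gripper": 0.75},
    {"tx": 0.016,"ty": 0.07,"tz": 0,"roll": 0,"gripper": 0.75},
    {"tx": 0.023,"ty": 0.105,"tz": 0,"roll": 0,"gripper": 0.75},
    {"tx": 0.03,"ty": 0.135,"tz": 0,"roll": 0,"gripper": 0.75},
    {"tx": 0.035,"ty": 0.158,"tz": 0,"roll": 0,"gripper": 0.75},
    {"tx": 0.038,"ty": 0.17,"tz": 0,"roll": 0,"gripper": 0.75},
    {"tx": 0.038,"ty": 0.173,"tz": 0,"roll": 0,"gripper": 0.75},
  ],
)

```text
clock: 20.42
position: [0.5684, -0.0479, 0.2942]
ee_rot: [-0.001, 0.382, 0.924, -0.0]
wrist_force: [0.5, -0.6, -1.2]
width: 0.184
grasp_force: 20.0
```

servo_tool(
  deltas=[
    {"tx": 0,"ty": 0,"tz": 0.005,"roll": 0,"gripper": 0.75},
    {"tx": 0,"ty": 0,"tz": 0.012,"roll": 0,"gripper": 0.75},
    {"tx": 0,"ty": 0,"tz": 0.02,"roll": 0,"gripper": 0.75},
    {"tx": 0,"ty": 0,"tz": 0.025,"roll": 0,"gripper": 0.75},
    {"tx": 0,"ty": 0,"tz": 0.025,"roll": 0,"gripper": 0.75},
  ],
)

```text
clock: 20.83
position: [0.5672, -0.0506, 0.269]
ee_rot: [-0.001, 0.384, 0.923, -0.0]
wrist_force: [-0.1, -1.0, -0.3]
width: 0.185
grasp_force: 20.0
```

```bash
python3 -c "
from h import *
s=status.read_state();print(s['clock'],s['position'],s['wrist_force'],s['width'],togo([.5677,-.0496,.255]))"
```

```text
20.8333 [ 0.56720329 -0.05058178  0.26897895] [-0.06375701 -0.9907898  -0.33192786] 0.18498536578585706 [0.00031837 0.00106429 0.01397811]
```

servo_tool(
  deltas=[
    {"tx": 0,"ty": 0.001,"tz": 0.003,"roll": 0,"gripper": 0.75},
    {"tx": 0,"ty": 0.001,"tz": 0.006,"roll": 0,"gripper": 0.75},
    {"tx": 0,"ty": 0.001,"tz": 0.01,"roll": 0,"gripper": 0.75},
    {"tx": 0,"ty": 0.001,"tz": 0.013,"roll": 0,"gripper": 0.75},
    {"tx": 0,"ty": 0.001,"tz": 0.013,"roll": 0,"gripper": 0.75},
  ],
  squeeze=12,
)

```text
clock: 21.25
position: [0.5686, -0.0492, 0.2568]
ee_rot: [-0.0, 0.383, 0.924, -0.0]
wrist_force: [0.5, -0.1, -1.7]
width: 0.185
grasp_force: 12.0
```

```bash
python3 -c "
from h import *
s=status.read_state();print(s['clock'],s['position'],s['wrist_force'],s['width'],togo([.5677,-.0496,.255]))"
```

```text
21.25 [ 0.56855205 -0.04919804  0.2568417 ] [ 0.4599782  -0.1165353  -1.67523753] 0.18483079952829343 [ 0.00031584 -0.000886    0.00184247]
```

Correct by 0.8 mm and go down finely.

servo_tool(
  deltas=[
    {"tx": 0.0003,"ty": -0.0008,"tz": 0.001,"roll": 0,"gripper": 0.75},
    {"tx": 0.0003,"ty": -0.0008,"tz": 0.002,"roll": 0,"gripper": 0.75},
    {"tx": 0.0003,"ty": -0.0008,"tz": 0.003,"roll": 0,"gripper": 0.75},
    {"tx": 0.0003,"ty": -0.0008,"tz": 0.004,"roll": 0,"gripper": 0.75},
  ],
)

```text
clock: 21.58
position: [0.5681, -0.0496, 0.2536]
ee_rot: [0.0, 0.383, 0.924, 0.0]
wrist_force: [0.2, -0.4, -0.8]
width: 0.184
grasp_force: 12.0
```

servo_tool(
  deltas=[
    {"tx": 0,"ty": 0,"tz": 0.0005,"roll": 0,"gripper": 0.75},
    {"tx": 0,"ty": 0,"tz": 0.001,"roll": 0,"gripper": 0.75},
    {"tx": 0,"ty": 0,"tz": 0.0015,"roll": 0,"gripper": 0.75},
  ],
)

```text
clock: 21.83
position: [0.5681, -0.0495, 0.2521]
ee_rot: [0.0, 0.383, 0.924, 0.0]
wrist_force: [0.1, 0.1, -0.3]
width: 0.189
grasp_force: 12.0
```

servo_tool(
  deltas=[
    {"tx": 0,"ty": 0,"tz": 0.0005,"roll": 0,"gripper": 0.75},
    {"tx": 0,"ty": 0,"tz": 0.001,"roll": 0,"gripper": 0.75},
  ],
)

```text
clock: 22.0
position: [0.5681, -0.0496, 0.2511]
ee_rot: [0.0, 0.383, 0.924, 0.0]
wrist_force: [-0.2, -0.0, -0.5]
width: 0.186
grasp_force: 12.0
```

servo_tool(
  deltas=[
    {"tx": 0,"ty": 0,"tz": 0.0005,"roll": 0,"gripper": 0.75},
    {"tx": 0,"ty": 0,"tz": 0.001,"roll": 0,"gripper": 0.75},
  ],
)

```text
clock: 22.17
position: [0.5681, -0.0496, 0.25]
ee_rot: [-0.0, 0.383, 0.924, -0.0]
wrist_force: [0.1, 0.1, 0.1]
width: 0.186
grasp_force: 12.0
```

servo_tool(
  deltas=[
    {"tx": 0,"ty": 0,"tz": 0.0005,"roll": 0,"gripper": 0.75},
    {"tx": 0,"ty": 0,"tz": 0.001,"roll": 0,"gripper": 0.75},
  ],
)

```text
clock: 22.33
position: [0.568, -0.0496, 0.249]
ee_rot: [-0.0, 0.383, 0.924, 0.0]
wrist_force: [0.8, 0.2, -0.9]
width: 0.186
grasp_force: 12.0
```

servo_tool(
  deltas=[
    {"tx": 0,"ty": 0,"tz": 0.0005,"roll": 0,"gripper": 0.75},
    {"tx": 0,"ty": 0,"tz": 0.001,"roll": 0,"gripper": 0.75},
  ],
)

```text
clock: 22.5
position: [0.568, -0.0496, 0.248]
ee_rot: [-0.0, 0.383, 0.924, 0.0]
wrist_force: [-0.4, 0.1, -0.9]
width: 0.186
grasp_force: 12.0
```

Below rim height with no contact, so the plug is entering the mouth.

servo_tool(
  deltas=[
    {"tx": 0,"ty": 0,"tz": 0.0005,"roll": 0,"gripper": 0.75},
    {"tx": 0,"ty": 0,"tz": 0.001,"roll": 0,"gripper": 0.75},
  ],
)

```text
clock: 22.67
position: [0.5681, -0.0496, 0.247]
ee_rot: [0.0, 0.383, 0.924, 0.0]
wrist_force: [-0.4, 0.9, -0.6]
width: 0.187
grasp_force: 12.0
```

servo_tool(
  deltas=[
    {"tx": 0,"ty": 0,"tz": 0.0005,"roll": 0,"gripper": 0.75},
    {"tx": 0,"ty": 0,"tz": 0.001,"roll": 0,"gripper": 0.75},
  ],
)

```text
clock: 22.83
position: [0.5681, -0.0496, 0.246]
ee_rot: [0.0, 0.383, 0.924, -0.0]
wrist_force: [-0.1, -0.4, -0.8]
width: 0.188
grasp_force: 12.0
```

servo_tool(
  deltas=[
    {"tx": 0,"ty": 0,"tz": 0.0005,"roll": 0,"gripper": 0.75},
    {"tx": 0,"ty": 0,"tz": 0.001,"roll": 0,"gripper": 0.75},
  ],
)

```text
clock: 23.0
position: [0.568, -0.0496, 0.245]
ee_rot: [-0.0, 0.383, 0.924, -0.0]
wrist_force: [-0.1, 0.4, -0.4]
width: 0.186
grasp_force: 12.0
```

servo_tool(
  deltas=[
    {"tx": 0,"ty": 0,"tz": 0.0005,"roll": 0,"gripper": 0.75},
    {"tx": 0,"ty": 0,"tz": 0.001,"roll": 0,"gripper": 0.75},
  ],
)

```text
clock: 23.17
position: [0.5681, -0.0496, 0.244]
ee_rot: [0.0, 0.383, 0.924, 0.0]
wrist_force: [-0.0, 0.2, -1.7]
width: 0.185
grasp_force: 12.0
```

servo_tool(
  deltas=[
    {"tx": 0,"ty": 0,"tz": 0.0005,"roll": 0,"gripper": 0.75},
    {"tx": 0,"ty": 0,"tz": 0.001,"roll": 0,"gripper": 0.75},
  ],
)

```text
clock: 23.33
position: [0.5681, -0.0496, 0.2431]
ee_rot: [0.0, 0.383, 0.924, -0.0]
wrist_force: [-1.1, 0.1, 1.1]
width: 0.187
grasp_force: 12.0
```

servo_tool(
  deltas=[
    {"tx": 0,"ty": 0,"tz": 0.0005,"roll": 0,"gripper": 0.75},
    {"tx": 0,"ty": 0,"tz": 0.001,"roll": 0,"gripper": 0.75},
  ],
)

```text
clock: 23.5
position: [0.5682, -0.0497, 0.2424]
ee_rot: [0.0, 0.383, 0.924, -0.0]
wrist_force: [-0.3, -0.2, 3.8]
width: 0.187
grasp_force: 12.0
```

Seated at the predicted height (0.2425), with a clean vertical contact. I'll ease off and release.

servo_tool(
  deltas=[
    {"tx": 0,"ty": 0,"tz": -0.0005,"roll": 0,"gripper": 0.75},
    {"tx": 0,"ty": 0,"tz": -0.001,"roll": 0,"gripper": 0.75},
    {"tx": 0,"ty": 0,"tz": -0.001,"roll": 0,"gripper": 0.75},
  ],
  squeeze=4,
)

```text
clock: 23.75
position: [0.568, -0.0495, 0.243]
ee_rot: [-0.0, 0.383, 0.924, 0.0]
wrist_force: [-0.2, 0.0, -0.3]
width: 0.191
grasp_force: 4.0
```

servo_tool(
  deltas=[
    {"tx": 0,"ty": 0,"tz": 0,"roll": 0,"gripper": 0.58},
    {"tx": 0,"ty": 0,"tz": 0,"roll": 0,"gripper": 0.52},
    {"tx": 0,"ty": 0,"tz": 0,"roll": 0,"gripper": 0.4},
    {"tx": 0,"ty": 0,"tz": 0,"roll": 0,"gripper": 0.2},
    {"tx": 0,"ty": 0,"tz": 0,"roll": 0,"gripper": 0.0},
    {"tx": 0,"ty": 0,"tz": 0,"roll": 0,"gripper": 0.0},
  ],
)

```text
clock: 24.25
position: [0.5681, -0.0496, 0.2431]
ee_rot: [0.0, 0.383, 0.924, 0.0]
wrist_force: [0.2, -0.5, 0.6]
width: 0.46
grasp_force: 0.0
```

servo_tool(
  deltas=[
    {"tx": 0,"ty": 0,"tz": -0.003,"roll": 0,"gripper": 0.0},
    {"tx": 0,"ty": 0,"tz": -0.01,"roll": 0,"gripper": 0.0},
    {"tx": 0,"ty": 0,"tz": -0.025,"roll": 0,"gripper": 0.0},
    {"tx": 0,"ty": 0,"tz": -0.05,"roll": 0,"gripper": 0.0},
    {"tx": 0,"ty": 0,"tz": -0.08,"roll": 0,"gripper": 0.0},
    {"tx": 0,"ty": 0,"tz": -0.1,"roll": 0,"gripper": 0.0},
    {"tx": 0,"ty": 0,"tz": -0.11,"roll": 0,"gripper": 0.0},
    {"tx": 0,"ty": 0,"tz": -0.11,"roll": 0,"gripper": 0.0},
  ],
)

```text
clock: 24.92
position: [0.5687, -0.0497, 0.3555]
ee_rot: [0.002, 0.383, 0.924, 0.0]
wrist_force: [0.4, 0.4, 0.3]
width: 0.499
grasp_force: 0.0
```

```bash
python3 - <<'E'
from h import *
c=eyes.calibration('wrist');s=status.read_state();im=eyes.camera('wrist');sc=eyes.camera('scene');tp=eyes.camera('top')
cv2.imwrite('pics/w9.png',im);cv2.imwrite('pics/s9.png',sc)
print(s['clock'],s['position'],s['width'],s['grasp_force'],s['wrist_force'])
th=np.linspace(0,2*np.pi,360)
p=np.vstack([proj(np.c_[.5672+.0245*np.cos(th),-.0495+.0245*np.sin(th),0*th+z],c) for z in(.2548,.2613)]);print('pred disc',p.min(0),p.max(0))
m=((im.min(2)>185)).astype(np.uint8);n,l,st,ce=cv2.connectedComponentsWithStats(m)
for i in range(1,n):
  if st[i,4]>100 and 200<ce[i][0]<450:print(st[i],ce[i].round(1))
# scene: column profile of chamber/lid and unchanged-ness of glass/can/spoon
s0=cv2.imread('pics/scene0.png');d=cv2.absdiff(sc,s0).max(2)>40
for n,(x,y,w,h) in dict(glass=(322,208,40,45),spoon=(262,248,40,36),can=(430,208,36,62),foot=(305,222,75,40)).items():print(n,d[y:y+h,x:x+w].mean().round(3))
for y in range(130,212,4):
  r=sc[y,325:365].min(1);print(y,r.tolist())
E
```

```text
24.9167 [ 0.56869815 -0.04965778  0.35550444] 0.4985559381071065 0.0 [0.3834522  0.37612893 0.29345559]
pred disc [294.28853036 162.34507036] [352.92661627 220.5084041 ]
[239  16  77  64 892] [270.8  43. ]
[ 281  122   93   97 3979] [322.9 171.8]
glass 0.0
spoon 0.0
can 0.055
foot 0.0
130 [146, 146, 146, 146, 146, 146, 146, 146, 146, 146, 146, 146, 146, 146, 146, 146, 146, 147, 147, 147, 146, 146, 146, 147, 147, 147, 146, 146, 146, 146, 146, 146, 146, 146, 146, 146, 146, 146, 146, 146]
134 [146, 146, 146, 146, 146, 146, 146, 146, 146, 147, 147, 146, 146, 146, 145, 137, 113, 110, 102, 102, 106, 116, 112, 110, 142, 146, 146, 146, 147, 146, 146, 146, 146, 146, 146, 146, 147, 146, 147, 147]
138 [146, 146, 146, 146, 147, 147, 146, 147, 147, 146, 146, 146, 146, 146, 144, 130, 76, 73, 78, 80, 78, 74, 68, 94, 141, 146, 146, 147, 147, 146, 145, 146, 145, 145, 146, 146, 146, 146, 146, 146]
142 [146, 145, 146, 146, 145, 146, 147, 146, 146, 161, 203, 208, 214, 219, 216, 186, 108, 85, 76, 77, 78, 79, 100, 162, 210, 208, 206, 194, 166, 153, 145, 146, 146, 147, 146, 146, 146, 146, 146, 146]
146 [14
[... 2703 characters left out ...]
3, 151, 151, 151, 148, 162, 187, 182, 166, 119, 98, 99, 91, 91, 96, 110, 115, 113, 113, 112, 111]
202 [101, 100, 99, 98, 100, 100, 101, 103, 102, 112, 128, 126, 126, 115, 114, 121, 124, 122, 113, 123, 120, 116, 110, 125, 156, 153, 143, 121, 103, 101, 107, 109, 109, 109, 111, 115, 115, 115, 116, 116]
206 [105, 107, 119, 138, 122, 124, 126, 129, 132, 135, 137, 139, 140, 142, 143, 144, 146, 146, 147, 147, 148, 147, 147, 154, 165, 166, 160, 149, 139, 136, 134, 132, 121, 106, 99, 96, 95, 95, 93, 91]
210 [113, 120, 137, 135, 124, 126, 132, 137, 141, 144, 143, 142, 145, 147, 149, 149, 150, 150, 150, 151, 152, 151, 152, 157, 165, 165, 159, 148, 141, 138, 134, 129, 126, 130, 136, 103, 99, 98, 98, 98]
```

The lid's disc is level and centred on the tube (scene columns 333–355 against 334–354) with the knob on top. The glass and spoon are unchanged, and the gripper is clear. The 5.5% change at the can lies where the start picture had the gripper beside it. Handing in.

```bash
python3 -c "
from plant import order;print(order.hand_in())"
```

```text
the job is handed in; nothing more can be done
None
```

The job is handed in at about 25 s: the chamber stands upright in the lowest ring, released, with the lid's plug in its mouth, and the glass, can and teaspoon were left alone.

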